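# Turn the tea tray round in its box

### The job

The tea tins are in the wrong end of the tea box's tray: slide the tray right out of the box, turn it end for end and slide it fully home again, so that the green end with the tins goes in first, under the white lid, and the empty end sticks out. Then press the red pedal down so that the lid rises right up, and ease the pedal gently back up until the lid is shut. Do not shift or knock over the salt shaker, salt cellar, pepper mill or mug.

Things in the scene. Friction and masses are not known exactly. Their poses are not given: they have to be found in the camera images.
- tea_box: Light-wood tea box (a sleeve), fixed. Origin: on the worktop under the middle of the sleeve. -x points straight out of its mouth (roughly to the robot's right), +x to the closed back, +y to the pedal side (towards the robot), z up. Outside: x -52 to +52, y -34 to +34 mm; roof 60 mm, lid 66 mm above the worktop. A black linkage cover, 16 mm thick, stands on the +y side at x -10 to +50.
- box_mouth (a point): Centre of the mouth of the box, at x = -47.5 mm, 30 mm above the worktop; axes as the box. The hollow is 58.5 mm wide, 5 to 55 mm above the worktop, 95 mm deep to the back wall. Guide lips flare out to x = -60 mm at its sides. The 5 mm thick floor goes on as a tongue 46 mm wide to x = -109 mm, narrower than the tray.
- box_home (a point): Where the tray's centre lies when the tray is home, touching the back wall: x = -27.5 mm, y = 0 in the tea box's frame, 27.5 mm above the worktop (tray underside 5 mm up). 55 mm of the tray then stick out of the mouth.
- tray_center (a point): Centre (half-way up) of the loose open tray of darker wood, 150 long, 54 wide, 45 mm high, 0.18 to 0.35 kg; grip it across its 54 mm width. Its +x axis points lengthways to the green end, whose half is full of small tins (rigid, fixed); the half at the white end is empty. At the start the white end is inside and the green end sticks out 55 to 70 mm. Play in the box 2.2 mm each side, 5 mm above.
- tray_full_end (a point): Centre of the outer face of the tray's green end (75 mm from the tray's centre), beside the tins.
- tray_empty_end (a point): Centre of the outer face of the tray's white end (75 mm from the tray's centre), at the empty half.
- lid (a joint): Angle in rad of the white lid, 62 x 66 mm, on the rear part of the sleeve's roof, hinged at the back edge: 0 shut, 0.7 fully raised. It is linked to the pedal and always turns twice as far; its free edge then rises about 40 mm.
- pedal: Sprung pedal lever with a red pad (40 mm along the box's x axis, 26 mm wide, 6 mm thick) at the +y side of the box. Origin on its hinge, which runs along the box's x axis at x = +10, y = +54.5 mm, 26 mm above the worktop; the middle of the pad is 40 mm further out. It turns down 0.35 rad: about 4 N on the pad start it, 10 N hold it right down. Let go, it snaps back up: let it up slowly (well under 0.1 m/s).
- pedal_top (a point): Middle of the top face of the red pedal pad, where to press straight down: at x = +10, y = +94.5 mm in the tea box's frame, 31 mm above the worktop when up and about 13 mm lower when fully down.
- shaker_center (a point): Centre of a loose salt shaker, clear body and grey dome top, 44 mm across and 90 mm high, standing close by one side of the tray's way out. Leave alone.
- cellar_center (a point): Centre of a loose brown salt cellar with a lid, 66 mm across and 68 mm high, standing close by the other side of the tray's way out. Leave alone.
- mill_center (a point): Centre of a loose wooden pepper mill, 58 mm across and 150 mm high, standing beyond the end of the tray's way out. Leave alone.
- mug_center (a point): Point 50 mm above the foot in the middle of a loose off-white mug, 90 mm across, 122 mm over its handle and 100 mm high, beside the mill. Leave alone.

How it is judged:
By the outcome, as a careful person would: the job done as asked, in the order asked, and still so for the second after the job is handed in, with the robot touching nothing.
It also fails if it takes over 61 s, if anything falls off the work surface, if the arm or the gripper's body presses on something with over 40 N, if the wrist force passes 120 N, or if a joint passes its speed limit or range.

### The arm

A 6-joint arm with a two-finger parallel gripper is mounted at the origin on a cart in front of the work surface, level with it; the furniture and walls round the work are solid. World frame = base frame: x ahead of the robot, y to its left, z up, the work surface at z = 0. Lengths are in m, angles in rad, forces in N, time in s.
With the tool pointing down it reaches from about 0.3 to 0.775 m from the base axis. Payload 14.6 kg.
Tool frame: the origin (TCP) lies on the front face of the gripper's body, between the roots of the fingers; the fingertips stand 97 mm ahead of it and the grasp point (between the pads) lies 78 mm ahead of it; z points along the fingers, y is the direction in which the jaws open and shut (so a half turn about z gives the same grasp; the last joint's range is limited). The gripper opens to 94 mm and grips with 3 to 60 N. Pads are 16 mm wide; open, the fingers measure 119 mm over their backs; the gripper's body (75 mm by 177 mm) begins 78 mm behind the grasp point.
Start: joints at [-1.256, 0.3, 1.521, -0, 1.321, -0.067], TCP at [0.205, -0.51, 0.303] pointing down, gripper open.
Joint ranges: [-3.03, 3.03], [-0.79, 2.21], [0.23, 2.52], [-1.04, 4.18], [0, 3.07], [-2.55, 2.55]. Speed limits (rad/s): [2.22, 2.22, 2.57, 3.14, 3.14, 3.14].

### API

Orientations are given as [roll, pitch, yaw] about the fixed x, y, z axes, in that order (R = Rz(yaw) Ry(pitch) Rx(roll)).
In Python, from station import ctrl gives the robot as it stands. The module is installed in compiled form; this text tells all that it offers.
- The arm moves only by the shell command python3 -m pendant 'ROWS' [FORCE]. ROWS is JSON, a list of rows, each an object of numbers: "rx", "ry", "rz": the turn, a rotation vector about the tool's x, y, z each as a share of 4 degrees, from -1 to 1; "tx", "ty", "tz": the shift along the tool's x, y, z each as a share of 0.04 m, from -1 to 1; "grip": the gripper command: -1 is fully open, 1 is shut, values between are in proportion. A call has 1 to 8 rows; each row shifts and turns the pose as measured when the row begins, along the tool's axes as they then stand; what a row does not reach is not made up. A row lasts 1/12 s, in which the tool goes at most 41.7 mm and 7.16 degrees, less where a joint would pass 70% of its speed; a pose out of reach is approached as far as the arm can. A call with a number of a shift or a turn outside -1 to 1 is refused whole. A call with a gripper value outside its range is refused whole. The fingers move at their own pace and stop on an object; FORCE is the grip in N (left out, the last holds). Time passes only in rows, so rows that do not move let the fingers close. It gives the time, the measured TCP pose, the force and the opening at its end, in the units of the state.
- ctrl.get_obs(): the state, without advancing time (a new reading comes with each control period).
- ctrl.camera(name): name is "side" or "top" or "wrist"; returns a dict with "pixels" (420x560x3 uint8, blue, green, red), "fx", "fy", "cx", "cy" (pixels), "k1" (the pictures are not rectified: a ray, as slopes to the right and down, at radius r is drawn at 1 + k1 r^2 times it, then the intrinsics apply), "world_from_camera" (4x4, takes a point from camera to world coordinates). Camera axes: x right, y up, looking along -z (the intrinsics and any distortion apply to the point x, -y, -z); pixel columns grow to the right and rows downward; lengths in m; the calibration is good to about 2 mm. A picture is of the moment at which its call begins. There is no depth.
- ctrl.hand_in(): hands the job in, once; it reports no verdict.
The state is a dict: "time_s": time; "qpos": joint angles; "joint_vel": joint speeds; "tau": joint torques, N m; "ee_pos": TCP position; "eef_rot": TCP orientation; "force": force on the tool from outside, world axes, zero at the start; "moment": the same for the moment, N m; "grip_width": finger opening in m.
Only numpy, scipy, OpenCV 4.12 (cv2) and the standard library are available. Lean on these libraries where they do the work, as an engineer would, in place of code of your own. Each camera call takes 0.05 s, during which the arm holds its last target.

## Working session

There is one attempt and no reset: what is moved stays moved. The work goes in short steps, Python scripts to look and compute and a shell command to move; the robot and the scene stay as the last step left them, time stands still between calls to the robot, and variables do not carry over. Pictures are saved under pics/ and viewed, and the job is handed in when it is done.

```bash
mkdir -p pics; cat > h.py <<'E'
from station import ctrl
import numpy as np, cv2
from scipy.spatial.transform import Rotation as R
def snap(n,f):
    c=ctrl.camera(n); cv2.imwrite('pics/'+f,c['pixels']); np.savez('pics/'+f+'.npz',**c); return c
def load(f): return dict(np.load('pics/'+f+'.npz'))
def ray(c,u,v):
    K=np.array([[c['fx'],0,c['cx']],[0,c['fy'],c['cy']],[0,0,1.]])
    p=cv2.undistortPoints(np.array([[[u,v]]],float),K,np.array([float(c['k1']),0,0,0,0]))[0,0]
    M=np.array(c['world_from_camera']); d=M[:3,:3]@np.array([p[0],-p[1],-1]); return M[:3,3],d
def onz(c,u,v,z):
    o,d=ray(c,u,v); return o+d*(z-o[2])/d[2]
def proj(c,P):
    M=np.array(c['world_from_camera']); q=M[:3,:3].T@(np.array(P)-M[:3,3]); x,y=q[0]/-q[2],-q[1]/-q[2]
    s=1+float(c['k1'])*(x*x+y*y); return np.array([c['cx']+c['fx']*x*s,c['cy']+c['fy']*y*s])
def st():
    o=ctrl.get_obs(); print({k:np.round(o[k],4).tolist() for k in ['time_s','qpos','ee_pos','eef_rot','force','grip_width']}); return o
E
python3 - <<'E'
from h import *
st(); print(np.array(ctrl.get_obs()['eef_rot']))
for n in ['side','top','wrist']:
    c=snap(n,n+'0.png'); print(n,c['fx'],c['k1'],np.round(c['world_from_camera'],3).tolist())
E
```

```text
{'time_s': 0.0, 'qpos': [-1.2556, 0.3005, 1.5216, -0.0, 1.3207, -0.0666], 'ee_pos': [0.2049, -0.5103, 0.3021], 'eef_rot': [-3.1404, -0.0001, 0.3819], 'force': [0.1929, -0.3341, 0.4945], 'grip_width': 0.0939}
[-3.14044670e+00 -5.27251344e-05  3.81861868e-01]
side 458.6828843628335 0.03917731175220091 [[0.997, -0.032, 0.065, 0.545], [0.073, 0.409, -0.91, -0.795], [0.003, 0.912, 0.41, 0.449], [0.0, 0.0, 0.0, 1.0]]
top 481.111403458472 -0.13754042789978277 [[-0.073, 0.977, -0.202, 0.342], [-0.997, -0.072, 0.013, 0.078], [-0.002, 0.203, 0.979, 0.944], [0.0, 0.0, 0.0, 1.0]]
wrist 326.12614579394904 -0.013523568464992945 [[0.373, 0.89, 0.262, 0.281], [-0.928, 0.358, 0.104, -0.48], [-0.001, -0.282, 0.959, 0.384], [0.0, 0.0, 0.0, 1.0]]
```

View pics/top0.png

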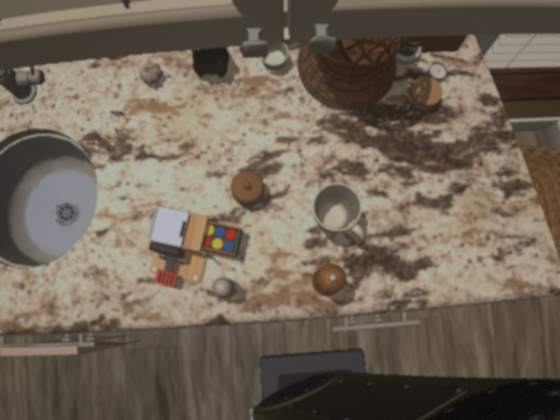

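View pics/side0.png

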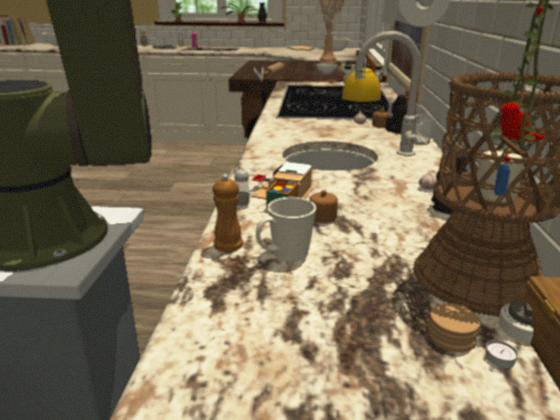

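View pics/wrist0.png

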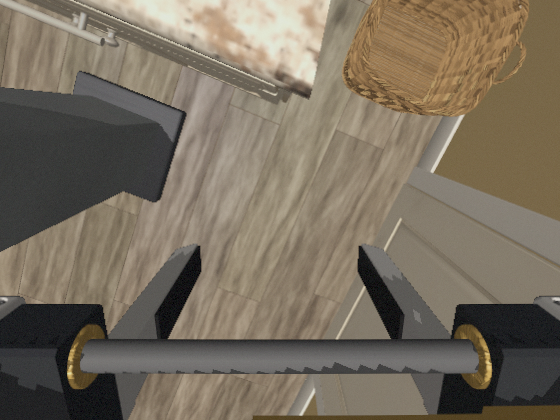

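Top view: the box is around (180,235) with the white lid at (170,225), tins at (222,238), red pedal (167,279), cellar (248,187), shaker (224,288), mug (337,208), and mill (330,280). I'll zoom in.

```bash
python3 - <<'E'
from h import *
c=load('top0.png'); im=c['pixels'][160:310,130:280]
cv2.imwrite('pics/z0.png',cv2.resize(im,(600,600),interpolation=cv2.INTER_CUBIC))
for n,u,v,z in [('tin',222,238,.05),('ped',167,279,.031),('cellar',248,187,.06),('shaker',224,288,.08),('mug',337,208,.1),('mill',330,280,.13),('lid',170,225,.066)]:
    print(n,np.round(onz(c,u,v,z),3))
E
```

```text
tin [0.472 0.186 0.05 ]
ped [0.404 0.298 0.031]
cellar [0.565 0.131 0.06 ]
shaker [0.378 0.184 0.08 ]
mug [ 0.504 -0.028  0.1  ]
mill [ 0.376 -0.001  0.13 ]
lid [0.501 0.281 0.066]
```

View pics/z0.png

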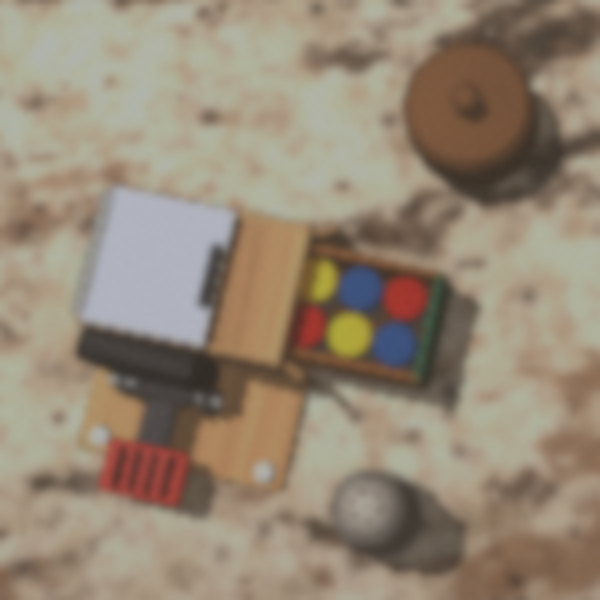

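```bash
python3 -m pendant '[{"tx":0.6,"ty":-0.7,"grip":-1},{"tx":0.6,"ty":-0.7},{"tx":0.6,"ty":-0.7},{"tx":0.6,"ty":-0.7},{"tx":0.6,"ty":-0.7},{"tx":0.6,"ty":-0.7},{"tx":0.6,"ty":-0.7},{"tx":0.6,"ty":-0.7}]' 60
```

```text
$[0]: bad value
```

```bash
python3 -m pendant '[{"tx":0.6,"ty":-0.7,"tz":0,"rx":0,"ry":0,"rz":0,"grip":-1}]' 60; python3 -m pendant '[{"tx":0.6,"ty":-0.7,"tz":0,"grip":-1}]'
```

```text
time_s: 0.23
ee_pos: [0.2155, -0.4777, 0.3013]
eef_rot: [-3.14, 0.0, 0.379]
force: [0.2, -0.1, -0.3]
grip_width: 0.0939$[0]: bad value
```

```bash
python3 -m pendant '[{"tx":0.6,"ty":-0.7,"tz":0,"rx":0,"ry":0,"rz":0,"grip":-1},{"tx":0.6,"ty":-0.7,"tz":0,"rx":0,"ry":0,"rz":0,"grip":-1},{"tx":0.6,"ty":-0.7,"tz":0,"rx":0,"ry":0,"rz":0,"grip":-1},{"tx":0.6,"ty":-0.7,"tz":0,"rx":0,"ry":0,"rz":0,"grip":-1},{"tx":0.6,"ty":-0.7,"tz":0,"rx":0,"ry":0,"rz":0,"grip":-1},{"tx":0.6,"ty":-0.7,"tz":0,"rx":0,"ry":0,"rz":0,"grip":-1},{"tx":0.6,"ty":-0.7,"tz":0,"rx":0,"ry":0,"rz":0,"grip":-1},{"tx":0.6,"ty":-0.7,"tz":0,"rx":0,"ry":0,"rz":0,"grip":-1}]'; python3 -m pendant '[{"tx":0.6,"ty":-0.7,"tz":0,"rx":0,"ry":0,"rz":0,"grip":-1},{"tx":0.6,"ty":-0.7,"tz":0,"rx":0,"ry":0,"rz":0,"grip":-1},{"tx":0.6,"ty":-0.7,"tz":0,"rx":0,"ry":0,"rz":0,"grip":-1},{"tx":0.6,"ty":-0.7,"tz":0,"rx":0,"ry":0,"rz":0,"grip":-1},{"tx":0.6,"ty":-0.7,"tz":0,"rx":0,"ry":0,"rz":0,"grip":-1},{"tx":0.6,"ty":-0.7,"tz":0,"rx":0,"ry":0,"rz":0,"grip":-1},{"tx":0.6,"ty":-0.7,"tz":0,"rx":0,"ry":0,"rz":0,"grip":-1},{"tx":0.6,"ty":-0.7,"tz":0,"rx":0,"ry":0,"rz":0,"grip":-1}]'
```

```text
time_s: 0.9
ee_pos: [0.3116, -0.1869, 0.2992]
eef_rot: [-3.136, 0.001, 0.373]
force: [1.4, -0.0, 0.2]
grip_width: 0.0943
time_s: 1.57
ee_pos: [0.409, 0.1073, 0.3013]
eef_rot: [-3.138, -0.003, 0.372]
force: [1.4, -0.8, 0.2]
grip_width: 0.0944
```

```bash
python3 -m pendant '[{"tx":0.6,"ty":-0.6,"tz":0,"rx":0,"ry":0,"rz":-1,"grip":-1},{"tx":0.6,"ty":-0.6,"tz":0,"rx":0,"ry":0,"rz":-1,"grip":-1},{"tx":0.6,"ty":-0.6,"tz":0,"rx":0,"ry":0,"rz":-1,"grip":-1},{"tx":0,"ty":0,"tz":0,"rx":0,"ry":0,"rz":-1,"grip":-1},{"tx":0,"ty":0,"tz":0,"rx":0,"ry":0,"rz":-1,"grip":-1},{"tx":0,"ty":0,"tz":0,"rx":0,"ry":0,"rz":-1,"grip":-1},{"tx":0,"ty":0,"tz":0,"rx":0,"ry":0,"rz":-1,"grip":-1},{"tx":0,"ty":0,"tz":0,"rx":0,"ry":0,"rz":-1,"grip":-1}]'; python3 -m pendant '[{"tx":0,"ty":0,"tz":0,"rx":0,"ry":0,"rz":-1,"grip":-1},{"tx":0,"ty":0,"tz":0,"rx":0,"ry":0,"rz":-1,"grip":-1},{"tx":0,"ty":0,"tz":0,"rx":0,"ry":0,"rz":-1,"grip":-1},{"tx":0,"ty":0,"tz":0,"rx":0,"ry":0,"rz":-1,"grip":-1},{"tx":0,"ty":0,"tz":0,"rx":0,"ry":0,"rz":-1,"grip":-1},{"tx":0,"ty":0,"tz":0,"rx":0,"ry":0,"rz":-1,"grip":-1},{"tx":0,"ty":0,"tz":0,"rx":0,"ry":0,"rz":0,"grip":-1}]'; python3 - <<'E'
from h import *
st(); snap('wrist','w1.png')
E
```

```text
time_s: 2.23
ee_pos: [0.4437, 0.2167, 0.299]
eef_rot: [-3.138, -0.001, 0.963]
force: [-1.3, -0.2, 0.4]
grip_width: 0.0938
time_s: 2.82
ee_pos: [0.4431, 0.2167, 0.2974]
eef_rot: [-3.135, -0.001, 1.408]
force: [0.0, -0.1, 0.2]
grip_width: 0.0942
{'time_s': 2.8167, 'qpos': [0.3791, 0.1797, 1.6825, 0.0041, 1.2841, 0.541], 'ee_pos': [0.4431, 0.2167, 0.2974], 'eef_rot': [-3.1355, -0.0009, 1.4077], 'force': [0.0269, -0.0894, 0.2375], 'grip_width': 0.0942}
```

View pics/w1.png

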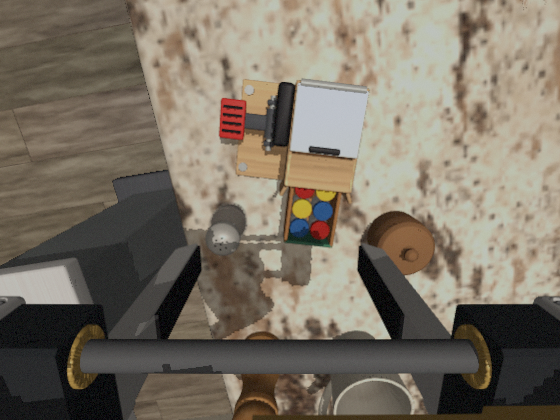

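The wrist view shows the box from above: lid x 292–367, y 80–158, roof front edge at y≈187, green tray end at y≈243, shaker (223,232), cellar (402,247). I'll zoom in to pick corners.

```bash
python3 - <<'E'
from h import *
im=load('w1.png')['pixels'][70:270,210:440]
cv2.imwrite('pics/z1.png',cv2.resize(im,None,fx=3,fy=3,interpolation=cv2.INTER_CUBIC))
E
```

```text
(no output)
```

View pics/z1.png

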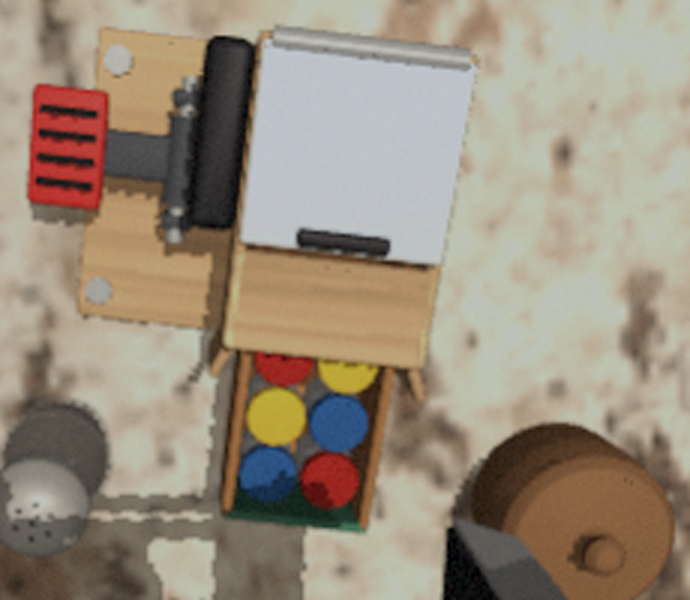

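```bash
cat >> h.py <<'E'
def zo(c,u,v,z,x0,y0,s): return onz(c,x0+(u+.5)/s-.5,y0+(v+.5)/s-.5,z)
E
python3 - <<'E'
from h import *
c=load('w1.png'); f=lambda u,v,z: zo(c,u,v,z,210,70,3)
A=f(224,344,.06);B=f(423,368,.06);print('roof',A,B,np.linalg.norm(A-B))
L1=f(240,246,.066);L2=f(443,265,.066);print('lid',L1,L2,np.linalg.norm(L1-L2)); 
P=np.array([f(37,86,.031),f(107,92,.031),f(100,209,.031),f(28,203,.031)]);print('ped',P,P.mean(0))
G=f(222,514,.05);H=f(368,530,.05);print('tray end',G,H,np.linalg.norm(G-H),(G+H)/2)
print('tray L edge', f(247,352,.05), f(222,514,.05)); print('trayR',f(392,365,.05),f(368,530,.05))
# pose fit: box->world with known correspondences
bx=[((-52,34),A),((-52,-34),B),((10+20,94.5+13),P[0]),((30,81.5),P[1]),((-10,81.5),P[2]),((-10,107.5),P[3])]
a=np.array([b[0] for b in bx])/1000; w=np.array([b[1][:2] for b in bx])
ac=a-a.mean(0);wc=w-w.mean(0)
th=np.arctan2((ac[:,0]*wc[:,1]-ac[:,1]*wc[:,0]).sum(),(ac*wc).sum()); Rm=np.array([[np.cos(th),-np.sin(th)],[np.sin(th),np.cos(th)]])
t=w.mean(0)-Rm@a.mean(0); print('box',t,th,np.degrees(th)); print('resid mm',((a@Rm.T+t)-w)*1000)
inv=lambda p:(Rm.T@(p[:2]-t))*1000
for n,p in [('A',A),('B',B),('L1',L1),('L2',L2),('G',G),('H',H),('shaker',f(42,505,.085)),('cellar',f(603,553,.066)),('cellar c',f(588,540,.06))]: print(n,inv(p).round(1),p.round(4))
ct=load('top0.png')
for n,u,v,z in [('cellar',248,187,.06),('shaker',224,288,.08),('mug',337,208,.1),('mill',330,280,.13)]: print(n,inv(onz(ct,u,v,z)).round(1))
for n,b,z in [('A',(-52,34),.06),('B',(-52,-34),.06),('ped',(10,94.5),.031)]: print(n,proj(ct,[*(Rm@np.array(b)/1000+t),z]))
E
```

```text
roof [0.44916069 0.23103344 0.06      ] [0.51360467 0.21226434 0.06      ] 0.06712157581277761
lid [0.45930724 0.26274419 0.066     ] [0.52226287 0.24640739 0.066     ] 0.06504077671834052
ped [[0.4000579  0.3230194  0.031     ]
 [0.42307956 0.31724449 0.031     ]
 [0.41327813 0.27945442 0.031     ]
 [0.38883611 0.28556291 0.031     ]] [0.40631293 0.3013203  0.031     ]
tray end [0.4383657  0.16737276 0.05      ] [0.48962246 0.15277785 0.05      ] 0.05329415453150409 [0.46399408 0.16007531 0.05      ]
tray L edge [0.45628449 0.22492229 0.05      ] [0.4383657  0.16737276 0.05      ]
trayR [0.50494243 0.21237301 0.05      ] [0.48962246 0.15277785 0.05      ]
box [0.49505201 0.26996002] 1.3278331400590657 76.07923482298798
resid mm [[ 0.37977139 -3.36643863]
 [ 1.93858648 -0.95676368]
 [-2.13114981  1.92183402]
 [ 0.08355158  1.44166737]
 [ 0.26178987  0.4065586 ]
 [-0.5325495   0.55314232]]
A [-48.8  35.2] [0.4492 0.231  0.06  ]
B [-51.5 -31.9] [0.5136 0.2123 0.06  ]
L1 [-15.6  33. ] [0.4593 0.2627 0.066 ]
L2 [-16.3 -32.1] [0.5223 0.2464 0.066 ]
G [-113.2   30.3] [0.4384 0.1674 0.05  ]
H [-115.   -22.9] [0.4896 0.1528 0.05  ]
shaker [-101.1   89.8] [0.3836 0.1935 0.085 ]
cellar [-110.5 -102.2] [0.5676 0.1381 0.066 ]
cellar c [-108.5  -98.7] [0.5648 0.1409 0.06  ]
cellar [-117.9 -100.9]
shaker [-111.7   92.9]
mug [-287.   -80.5]
mill [-291.4   50.1]
A [199.77765381 251.08611043]
B [206.99902701 215.47897451]
ped [164.5538222  278.28661112]
```

```bash
python3 -m pendant '[{"tx":0,"ty":0,"tz":0,"rx":0,"ry":0,"rz":0.95,"grip":-1},{"tx":0,"ty":0,"tz":0,"rx":0,"ry":0,"rz":0.5,"grip":-1},{"tx":-0.18,"ty":0.44,"tz":0.5,"rx":0,"ry":0,"rz":0,"grip":-0.5},{"tx":-0.18,"ty":0.44,"tz":0.5,"rx":0,"ry":0,"rz":0,"grip":-0.5},{"tx":0,"ty":0,"tz":0.5,"rx":0,"ry":0,"rz":0,"grip":-0.5},{"tx":0,"ty":0,"tz":0.4,"rx":0,"ry":0,"rz":0,"grip":-0.5},{"tx":0,"ty":0,"tz":0,"rx":0,"ry":0,"rz":0,"grip":-0.5}]'; python3 - <<'E'
from h import *
c=snap('wrist','w2.png'); st()
E
```

```text
time_s: 3.45
ee_pos: [0.474, 0.1925, 0.2191]
eef_rot: [-3.138, -0.002, 1.277]
force: [-0.4, -0.2, -1.1]
grip_width: 0.0707
{'time_s': 3.5, 'qpos': [0.3131, 0.3017, 1.721, 0.0043, 1.1197, 0.6044], 'ee_pos': [0.4743, 0.1927, 0.2206], 'eef_rot': [-3.1387, -0.0027, 1.2776], 'force': [-0.0138, 0.125, -0.4894], 'grip_width': 0.0704}
```

View pics/w2.png

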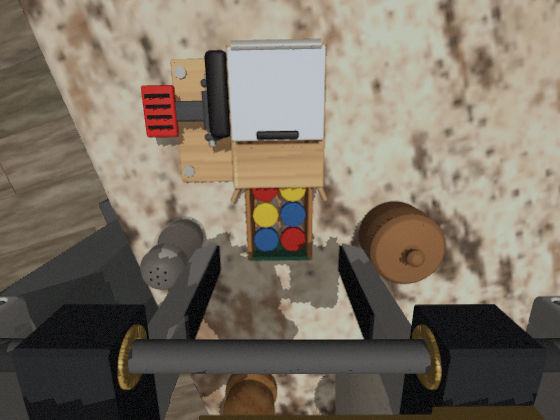

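Wrist view: lid spans (229–325, 45–142), roof front edge y≈187, tray walls at u≈248 and 312, green end y≈258. It's nearly aligned with the gripper.

```bash
python3 - <<'E'
from h import *
c=load('w2.png'); im=c['pixels'][30:290,130:350]
cv2.imwrite('pics/z2.png',cv2.resize(im,None,fx=2.3,fy=2.3,interpolation=cv2.INTER_CUBIC))
hsv=cv2.cvtColor(c['pixels'],cv2.COLOR_BGR2HSV).astype(int); b=c['pixels'].astype(int)
m=((b.min(2)>150)&(b[:,:,0]>=b[:,:,2]+8)).astype(np.uint8); m[:, :215]=0;m[:,340:]=0;m[160:]=0
m=cv2.morphologyEx(m,cv2.MORPH_OPEN,np.ones((5,5)))
ys,xs=np.nonzero(m); print(xs.min(),xs.max(),ys.min(),ys.max())
def fit(pts,z):
    W=np.array([onz(c,u,v,z)[:2] for u,v in pts]); l=cv2.fitLine(W.astype(np.float32),cv2.DIST_HUBER,0,.01,.01).ravel(); return np.degrees(np.arctan2(l[1],l[0])),W.mean(0)
L=[(xs[ys==y].min()-.5,y) for y in range(60,130)];Rr=[(xs[ys==y].max()+.5,y) for y in range(60,130)]
Bt=[(x,ys[xs==x].max()+.5) for x in list(range(240,252))+list(range(303,315))]
print('lid L',fit(L,.066),'R',fit(Rr,.066),'front',fit(Bt,.066))
g=((hsv[:,:,0]>60)&(hsv[:,:,0]<95)&(hsv[:,:,1]>90)).astype(np.uint8);ys,xs=np.nonzero(g);k=(ys>230)&(ys<270)&(xs>235)&(xs<325);print('green',xs[k].min(),xs[k].max(),ys[k].min(),ys[k].max())
E
```

```text
229 323 49 137
lid L (np.float32(74.85399), array([0.46929541, 0.29321512])) R (np.float32(73.43417), array([0.52908111, 0.27512994])) front (np.float32(-21.11671), array([0.49173577, 0.25857663]))
green 252 307 241 259
```

View pics/z2.png

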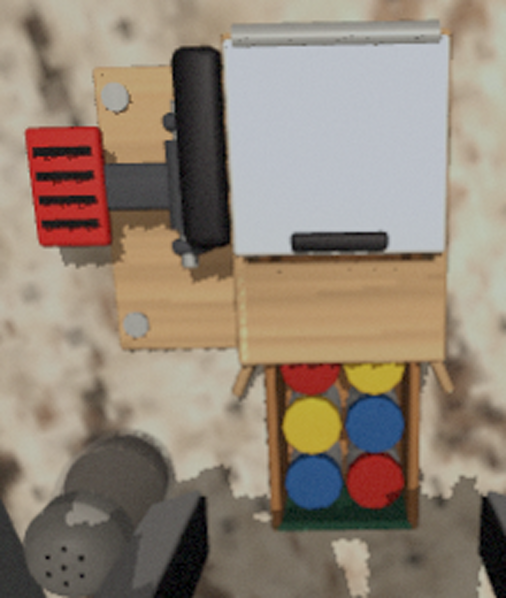

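```bash
python3 - <<'E'
from h import *
c=load('w2.png'); f=lambda u,v,z: zo(c,u,v,z,130,30,2.3)
ang=lambda p,q: np.degrees(np.arctan2(*(q-p)[[1,0]])).round(1)
A=f(239,361,.06);B=f(444,361,.06);print(A,B,np.linalg.norm(A-B),ang(A,B)+90,(A+B)/2)
G=f(274,527,.05);H=f(418,526,.05);print(G,H,np.linalg.norm(G-H),ang(G,H)+90,(G+H)/2)
print('edgesL',ang(G,f(266,366,.05)),'R',ang(H,f(420,364,.05)))
P=np.array([f(26,130,.031),f(101,127,.031),f(110,244,.031),f(40,246,.031)]);print('ped',P.mean(0))
print('ped ang',ang(P[3],P[0]),ang(P[2],P[1]),ang(P[0],P[1])+90)
print('roofside', ang(A,f(229,255,.06)), ang(B,f(449,36,.06)))
th=np.radians(74.3);e=np.array([np.cos(th),np.sin(th)]);
o=ctrl.get_obs();tcp=np.array(o['ee_pos'])[:2]
m=((G+H)/2)[:2]; n=np.array([e[1],-e[0]])
print('tcp rel tray end: along',(tcp-m)@e,'lat(tool y)',(tcp-m)@n); r=((A+B)/2)[:2];print('roof mid lat',(r-m)@n,'along',(r-m)@e)
E
```

```text
[0.44903256 0.23109727 0.06      ] [0.51347428 0.21169409 0.06      ] 0.06729947378121118 73.2 [0.48125342 0.22139568 0.06      ]
[0.43905806 0.16727098 0.05      ] [0.48950376 0.15255695 0.05      ] 0.052547796129957865 73.7 [0.46428091 0.15991396 0.05      ]
edgesL 74.3 R 74.1
ped [0.4067291  0.30126633 0.031     ]
ped ang 74.0 72.9 75.1
roofside 76.3 74.4
tcp rel tray end: along 0.03430568007764333 lat(tool y) 0.0007907865504420056
roof mid lat -0.00029768698613924835 along 0.06378071245353421
```

```bash
python3 -m pendant '[{"tx":0,"ty":0,"tz":0.8,"rx":0,"ry":0,"rz":-0.2,"grip":-0.5},{"tx":0,"ty":0,"tz":0.8,"rx":0,"ry":0,"rz":0,"grip":-0.5},{"tx":0,"ty":0,"tz":0.6,"rx":0,"ry":0,"rz":0,"grip":-0.5},{"tx":0,"ty":0,"tz":0.4,"rx":0,"ry":0,"rz":0,"grip":-0.5},{"tx":0,"ty":0,"tz":0,"rx":0,"ry":0,"rz":0,"grip":-0.5}]'
```

```text
time_s: 3.92
ee_pos: [0.477, 0.1948, 0.12]
eef_rot: [3.136, -0.009, 1.285]
force: [0.4, 0.6, 0.5]
grip_width: 0.0705
```

```bash
python3 -m pendant '[{"tx":0,"ty":-0.06,"tz":0.3,"rx":0,"ry":0,"rz":-0.1,"grip":-0.5},{"tx":0,"ty":0,"tz":0,"rx":0,"ry":0,"rz":0,"grip":-0.5}]'; python3 - <<'E'
from h import *
snap('wrist','w3.png');st()
E
```

```text
time_s: 4.08
ee_pos: [0.4756, 0.1962, 0.1101]
eef_rot: [3.134, -0.01, 1.291]
force: [-0.7, -0.2, -1.6]
grip_width: 0.0707
{'time_s': 4.1333, 'qpos': [0.3185, 0.467, 1.7889, 0.0052, 0.8715, 0.5955], 'ee_pos': [0.4766, 0.1964, 0.1117], 'eef_rot': [3.1321, -0.0113, 1.2906], 'force': [1.4496, 0.1738, 0.5098], 'grip_width': 0.0704}
```

View pics/w3.png

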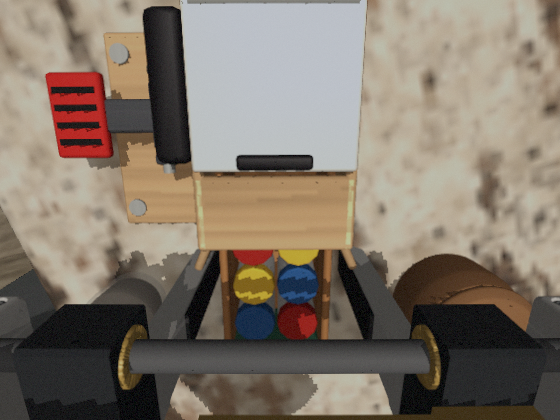

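```bash
python3 -m pendant '[{"tx":0,"ty":0,"tz":0.03,"rx":0.13,"ry":-0.15,"rz":0,"grip":-0.5},{"tx":0,"ty":0,"tz":0,"rx":0,"ry":0,"rz":0,"grip":1},{"tx":0,"ty":0,"tz":0,"rx":0,"ry":0,"rz":0,"grip":1},{"tx":0,"ty":0,"tz":0,"rx":0,"ry":0,"rz":0,"grip":1},{"tx":0,"ty":0,"tz":0,"rx":0,"ry":0,"rz":0,"grip":1},{"tx":0,"ty":0,"tz":0,"rx":0,"ry":0,"rz":0,"grip":1}]' 45
```

```text
time_s: 4.63
ee_pos: [0.477, 0.1971, 0.1159]
eef_rot: [3.141, -0.001, 1.289]
force: [-0.1, -0.2, -2.1]
grip_width: 0.0535
```

```bash
python3 -m pendant '[{"tx":-0.2,"ty":0,"tz":0,"rx":0,"ry":0,"rz":0,"grip":1},{"tx":-0.4,"ty":0,"tz":0,"rx":0,"ry":0,"rz":0,"grip":1},{"tx":-0.4,"ty":0,"tz":0,"rx":0,"ry":0,"rz":0,"grip":1},{"tx":-0.4,"ty":0,"tz":0,"rx":0,"ry":0,"rz":0,"grip":1}]'
```

```text
time_s: 4.97
ee_pos: [0.4613, 0.1423, 0.1163]
eef_rot: [3.139, -0.002, 1.292]
force: [-0.5, -0.9, -2.7]
grip_width: 0.0536
```

```bash
python3 -m pendant '[{"tx":-0.4,"ty":0,"tz":0,"rx":0,"ry":0,"rz":0,"grip":1},{"tx":-0.4,"ty":0,"tz":0,"rx":0,"ry":0,"rz":0,"grip":1},{"tx":-0.3,"ty":0,"tz":0,"rx":0,"ry":0,"rz":0,"grip":1},{"tx":0,"ty":0,"tz":0,"rx":0,"ry":0,"rz":0,"grip":1}]'; python3 - <<'E'
from h import *
snap('wrist','w4.png');st();c=snap('top','t4.png')
cv2.imwrite('pics/z4.png',cv2.resize(c['pixels'][150:320,130:370],None,fx=3,fy=3,interpolation=cv2.INTER_CUBIC))
E
```

```text
time_s: 5.3
ee_pos: [0.4474, 0.0944, 0.1165]
eef_rot: [3.138, -0.002, 1.29]
force: [0.6, -0.5, -1.7]
grip_width: 0.0537
{'time_s': 5.35, 'qpos': [0.1291, 0.3582, 1.941, 0.0006, 0.8377, 0.4094], 'ee_pos': [0.4477, 0.0951, 0.1166], 'eef_rot': [3.1374, -0.0023, 1.2901], 'force': [0.2284, 0.9849, -2.7701], 'grip_width': 0.0537}
```

View pics/w4.png

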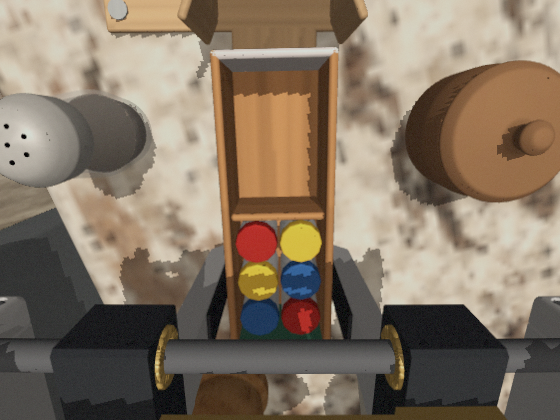

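View pics/z4.png

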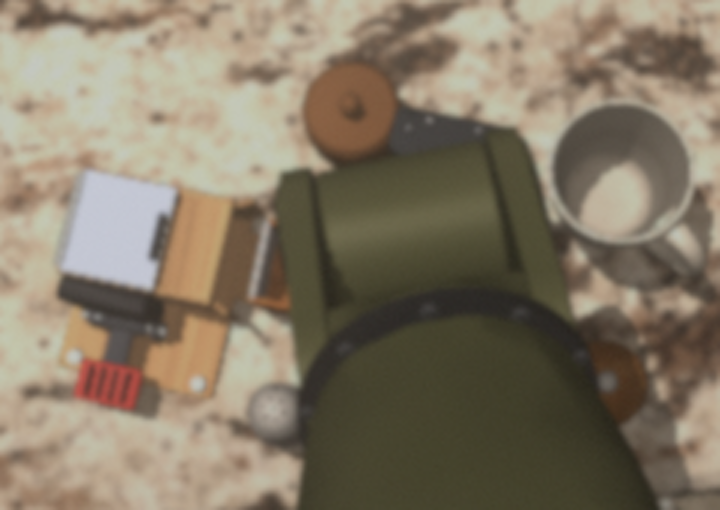

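Tray is fully out (white end at v≈50, clear of the lips at v≈30). Lift next.

```bash
python3 -m pendant '[{"tx":0,"ty":0,"tz":-0.4,"rx":0,"ry":0,"rz":0,"grip":1},{"tx":0,"ty":0,"tz":-0.7,"rx":0,"ry":0,"rz":0,"grip":1},{"tx":0,"ty":0,"tz":-0.8,"rx":0,"ry":0,"rz":0,"grip":1},{"tx":0,"ty":0,"tz":-0.8,"rx":0,"ry":0,"rz":0,"grip":1},{"tx":0,"ty":0,"tz":-0.8,"rx":0,"ry":0,"rz":0,"grip":1},{"tx":0,"ty":0,"tz":-0.8,"rx":0,"ry":0,"rz":0,"grip":1},{"tx":0,"ty":0,"tz":-0.4,"rx":0,"ry":0,"rz":0,"grip":1},{"tx":0,"ty":0,"tz":0,"rx":0,"ry":0,"rz":0,"grip":1}]'; python3 - <<'E'
from h import *
snap('wrist','w5.png');snap('side','s5.png')
E
```

```text
time_s: 6.07
ee_pos: [0.4471, 0.0998, 0.3133]
eef_rot: [3.139, -0.002, 1.294]
force: [0.2, 0.0, -2.1]
grip_width: 0.0535
```

View pics/w5.png

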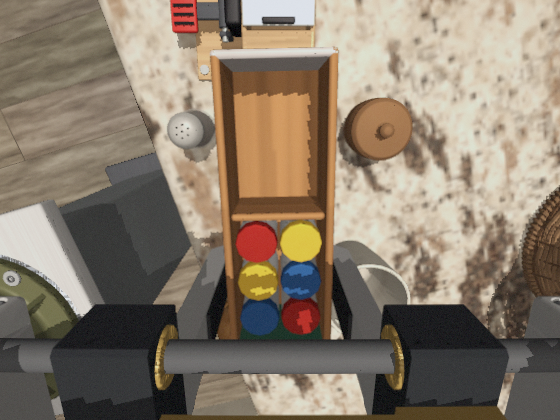

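View pics/s5.png

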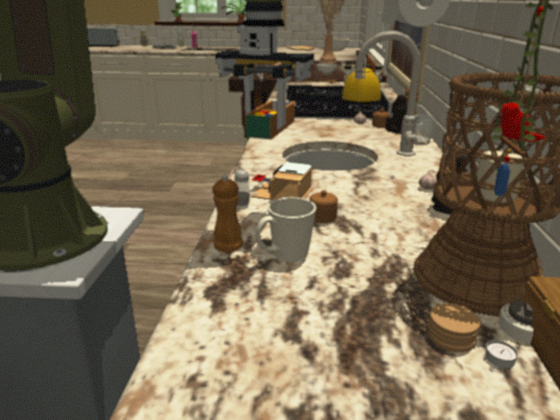

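```bash
python3 -m pendant '[{"tx":-0.4,"ty":0.2,"tz":0,"rx":0,"ry":0,"rz":0,"grip":1},{"tx":-0.8,"ty":0.48,"tz":0,"rx":0,"ry":0,"rz":0,"grip":1},{"tx":-0.8,"ty":0.48,"tz":0,"rx":0,"ry":0,"rz":0,"grip":1},{"tx":-0.8,"ty":0.48,"tz":0,"rx":0,"ry":0,"rz":0,"grip":1},{"tx":-0.8,"ty":0.48,"tz":0,"rx":0,"ry":0,"rz":0,"grip":1},{"tx":-0.8,"ty":0.48,"tz":0,"rx":0,"ry":0,"rz":0,"grip":1},{"tx":-0.8,"ty":0.48,"tz":0,"rx":0,"ry":0,"rz":0,"grip":1},{"tx":-0.8,"ty":0.48,"tz":0,"rx":0,"ry":0,"rz":0,"grip":1}]';python3 -m pendant '[{"tx":-0.8,"ty":0.48,"tz":0,"rx":0,"ry":0,"rz":-0.5,"grip":1},{"tx":-0.6,"ty":0.4,"tz":0,"rx":0,"ry":0,"rz":-1,"grip":1},{"tx":0,"ty":0,"tz":0,"rx":0,"ry":0,"rz":-1,"grip":1},{"tx":0,"ty":0,"tz":0,"rx":0,"ry":0,"rz":-1,"grip":1},{"tx":0,"ty":0,"tz":0,"rx":0,"ry":0,"rz":-1,"grip":1},{"tx":0,"ty":0,"tz":0,"rx":0,"ry":0,"rz":-1,"grip":1},{"tx":0,"ty":0,"tz":0,"rx":0,"ry":0,"rz":-1,"grip":1},{"tx":0,"ty":0,"tz":0,"rx":0,"ry":0,"rz":-1,"grip":1}]'
```

```text
time_s: 6.83
ee_pos: [0.5181, -0.174, 0.2918]
eef_rot: [-3.119, -0.0, 1.306]
force: [1.7, -0.2, -1.9]
grip_width: 0.0541
time_s: 7.5
ee_pos: [0.5372, -0.2466, 0.2661]
eef_rot: [-3.1, -0.032, 1.843]
force: [0.1, -0.3, -1.5]
grip_width: 0.0541
```

```bash
python3 -m pendant '[{"tx":0,"ty":0,"tz":0,"rx":0,"ry":0,"rz":-1,"grip":1},{"tx":0,"ty":0,"tz":0,"rx":0,"ry":0,"rz":-1,"grip":1},{"tx":0,"ty":0,"tz":0,"rx":0,"ry":0,"rz":-1,"grip":1},{"tx":0,"ty":0,"tz":0,"rx":0,"ry":0,"rz":-1,"grip":1},{"tx":0,"ty":0,"tz":0,"rx":0,"ry":0,"rz":-1,"grip":1},{"tx":0,"ty":0,"tz":0,"rx":0,"ry":0,"rz":-1,"grip":1},{"tx":0,"ty":0,"tz":0,"rx":0,"ry":0,"rz":-1,"grip":1},{"tx":0,"ty":0,"tz":0,"rx":0,"ry":0,"rz":-1,"grip":1}]';python3 -m pendant '[{"tx":0,"ty":0,"tz":0,"rx":0,"ry":0,"rz":-1,"grip":1},{"tx":0,"ty":0,"tz":0,"rx":0,"ry":0,"rz":-1,"grip":1},{"tx":0,"ty":0,"tz":0,"rx":0,"ry":0,"rz":-1,"grip":1},{"tx":0,"ty":0,"tz":0,"rx":0,"ry":0,"rz":-1,"grip":1},{"tx":0,"ty":0,"tz":0,"rx":0,"ry":0,"rz":-1,"grip":1},{"tx":0,"ty":0,"tz":0,"rx":0,"ry":0,"rz":-1,"grip":1},{"tx":0,"ty":0,"tz":0,"rx":0,"ry":0,"rz":-0.5,"grip":1},{"tx":0,"ty":0,"tz":0,"rx":0,"ry":0,"rz":0,"grip":1}]'; python3 - <<'E'
from h import *
st();snap('wrist','w6.png');snap('top','t6.png')
E
```

```text
time_s: 8.17
ee_pos: [0.535, -0.2432, 0.2434]
eef_rot: [-3.118, -0.078, 2.431]
force: [0.8, -0.1, -2.6]
grip_width: 0.0533
time_s: 8.83
ee_pos: [0.5322, -0.2394, 0.2214]
eef_rot: [3.119, -0.107, 2.917]
force: [0.7, -0.0, -2.5]
grip_width: 0.0538
{'time_s': 8.8333, 'qpos': [-0.4839, 0.4904, 1.4545, -0.0054, 1.306, -1.8271], 'ee_pos': [0.5322, -0.2394, 0.2214], 'eef_rot': [3.1187, -0.107, 2.9169], 'force': [0.7433, -0.0259, -2.4806], 'grip_width': 0.0538}
```

View pics/w6.png

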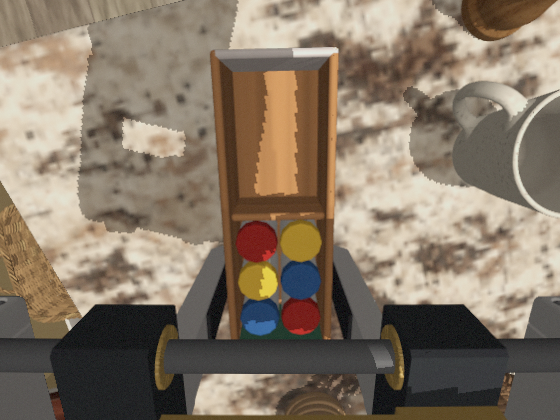

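View pics/t6.png

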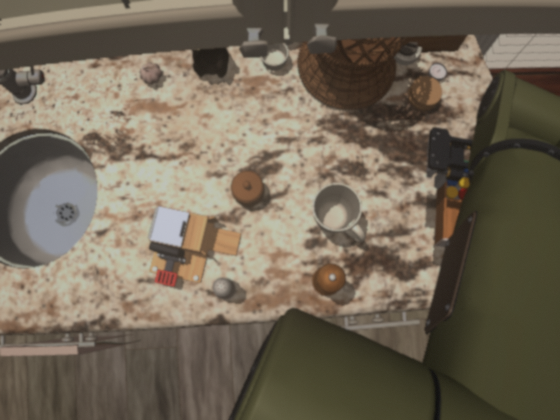

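```bash
python3 -m pendant '[{"tx":0,"ty":0,"tz":0,"rx":0.2,"ry":-0.8,"rz":0,"grip":1},{"tx":0,"ty":0,"tz":0,"rx":0.15,"ry":-0.75,"rz":0,"grip":1},{"tx":0,"ty":0,"tz":0,"rx":0,"ry":0,"rz":0,"grip":1},{"tx":0,"ty":0,"tz":0,"rx":0,"ry":0,"rz":0,"grip":1}]'; python3 - <<'E'
from h import *
st()
E
```

```text
time_s: 9.27
ee_pos: [0.5319, -0.2389, 0.2185]
eef_rot: [-3.14, 0.0, 2.907]
force: [-1.0, -0.5, -1.9]
grip_width: 0.0538
{'time_s': 9.2667, 'qpos': [-0.4845, 0.4516, 1.5167, -0.0017, 1.1729, -1.82], 'ee_pos': [0.5319, -0.2389, 0.2185], 'eef_rot': [-3.1399, 0.0, 2.9069], 'force': [-1.0233, -0.5406, -1.8754], 'grip_width': 0.0538}
```

```bash
python3 -m pendant '[{"tx":0,"ty":0,"tz":0.7,"rx":0,"ry":0,"rz":0,"grip":1},{"tx":0,"ty":0,"tz":0.7,"rx":0,"ry":0,"rz":0,"grip":1},{"tx":0,"ty":0,"tz":0.6,"rx":0,"ry":0,"rz":0,"grip":1},{"tx":0,"ty":0,"tz":0.2,"rx":0,"ry":0,"rz":0,"grip":1},{"tx":0,"ty":0,"tz":0.1,"rx":0,"ry":0,"rz":0,"grip":1},{"tx":0,"ty":0,"tz":0,"rx":0,"ry":0,"rz":0,"grip":1}]'
```

```text
time_s: 9.77
ee_pos: [0.5326, -0.2393, 0.1238]
eef_rot: [-3.141, -0.006, 2.903]
force: [-0.8, -0.2, -2.9]
grip_width: 0.0538
```

```bash
python3 -m pendant '[{"tx":0,"ty":0,"tz":0.15,"rx":0,"ry":-0.08,"rz":0,"grip":1},{"tx":0,"ty":0,"tz":0.07,"rx":0,"ry":0,"rz":0,"grip":1},{"tx":0,"ty":0,"tz":0.06,"rx":0,"ry":0,"rz":0,"grip":1},{"tx":0,"ty":0,"tz":0,"rx":0,"ry":0,"rz":0,"grip":1}]'
```

```text
time_s: 10.1
ee_pos: [0.5338, -0.2399, 0.1151]
eef_rot: [-3.14, 0.004, 2.903]
force: [-0.2, -0.7, -2.9]
grip_width: 0.0536
```

```bash
python3 -m pendant '[{"tx":0,"ty":0,"tz":0.06,"rx":0,"ry":0,"rz":0,"grip":1},{"tx":0,"ty":0,"tz":0.05,"rx":0,"ry":0,"rz":0,"grip":1},{"tx":0,"ty":0,"tz":0,"rx":0,"ry":0,"rz":0,"grip":1}]'
```

```text
time_s: 10.35
ee_pos: [0.5343, -0.2402, 0.1117]
eef_rot: [-3.14, 0.006, 2.903]
force: [0.3, 0.2, -3.0]
grip_width: 0.0538
```

```bash
python3 -m pendant '[{"tx":0,"ty":0,"tz":0.06,"rx":0,"ry":0,"rz":0,"grip":1},{"tx":0,"ty":0,"tz":0,"rx":0,"ry":0,"rz":0,"grip":1}]';  python3 -m pendant '[{"tx":0,"ty":0,"tz":0.05,"rx":0,"ry":0,"rz":0,"grip":1},{"tx":0,"ty":0,"tz":0,"rx":0,"ry":0,"rz":0,"grip":1}]'
```

```text
time_s: 10.52
ee_pos: [0.5348, -0.2405, 0.1107]
eef_rot: [-3.139, 0.008, 2.903]
force: [-0.8, 0.8, -0.3]
grip_width: 0.0535
time_s: 10.68
ee_pos: [0.5351, -0.2407, 0.1108]
eef_rot: [-3.138, 0.009, 2.903]
force: [-0.2, 0.1, -1.5]
grip_width: 0.0535
```

```bash
python3 -m pendant '[{"tx":0,"ty":0,"tz":0,"rx":0,"ry":0,"rz":0,"grip":-0.5},{"tx":0,"ty":0,"tz":0,"rx":0,"ry":0,"rz":0,"grip":-0.5},{"tx":0,"ty":0,"tz":0,"rx":0,"ry":0,"rz":0,"grip":-0.5},{"tx":0,"ty":0,"tz":-0.3,"rx":0,"ry":0,"rz":0,"grip":-0.5},{"tx":0,"ty":0,"tz":-0.8,"rx":0,"ry":0,"rz":0,"grip":-0.5},{"tx":0,"ty":0,"tz":-0.9,"rx":0,"ry":0,"rz":0,"grip":-0.5},{"tx":0,"ty":0,"tz":-0.9,"rx":0,"ry":0,"rz":0,"grip":-0.5},{"tx":0,"ty":0,"tz":-0.9,"rx":0,"ry":0,"rz":0,"grip":-0.5}]'; python3 -m pendant '[{"tx":0.75,"ty":0,"tz":-0.3,"rx":0,"ry":0,"rz":1,"grip":-0.5},{"tx":0.7,"ty":0,"tz":0,"rx":0,"ry":0,"rz":1,"grip":-0.5},{"tx":0.7,"ty":0,"tz":0,"rx":0,"ry":0,"rz":1,"grip":-0.5},{"tx":0,"ty":0,"tz":0,"rx":0,"ry":0,"rz":1,"grip":-0.5},{"tx":0,"ty":0,"tz":0,"rx":0,"ry":0,"rz":1,"grip":-0.5},{"tx":0,"ty":0,"tz":0,"rx":0,"ry":0,"rz":1,"grip":-0.5},{"tx":0,"ty":0,"tz":0,"rx":0,"ry":0,"rz":1,"grip":-0.5},{"tx":0,"ty":0,"tz":0,"rx":0,"ry":0,"rz":1,"grip":-0.5}]'
```

```text
time_s: 11.35
ee_pos: [0.5319, -0.2389, 0.2629]
eef_rot: [3.141, -0.004, 2.903]
force: [0.8, -0.4, 1.4]
grip_width: 0.0705
time_s: 12.02
ee_pos: [0.4468, -0.2118, 0.2928]
eef_rot: [3.136, 0.019, 2.321]
force: [-0.3, -0.5, -0.6]
grip_width: 0.0704
```

```bash
for i in 1; do :; done; python3 -m pendant '[{"tx":0,"ty":0,"tz":0,"rx":0,"ry":0,"rz":1,"grip":-0.5},{"tx":0,"ty":0,"tz":0,"rx":0,"ry":0,"rz":1,"grip":-0.5},{"tx":0,"ty":0,"tz":0,"rx":0,"ry":0,"rz":1,"grip":-0.5},{"tx":0,"ty":0,"tz":0,"rx":0,"ry":0,"rz":1,"grip":-0.5},{"tx":0,"ty":0,"tz":0,"rx":0,"ry":0,"rz":1,"grip":-0.5},{"tx":0,"ty":0,"tz":0,"rx":0,"ry":0,"rz":1,"grip":-0.5},{"tx":0,"ty":0,"tz":0,"rx":0,"ry":0,"rz":1,"grip":-0.5},{"tx":0,"ty":0,"tz":0,"rx":0,"ry":0,"rz":1,"grip":-0.5}]';python3 -m pendant '[{"tx":0,"ty":0,"tz":0,"rx":0,"ry":0,"rz":1,"grip":-0.5},{"tx":0,"ty":0,"tz":0,"rx":0,"ry":0,"rz":1,"grip":-0.5},{"tx":0,"ty":0,"tz":0,"rx":0,"ry":0,"rz":1,"grip":-0.5},{"tx":0,"ty":0,"tz":0,"rx":0,"ry":0,"rz":1,"grip":-0.5},{"tx":0,"ty":0,"tz":0,"rx":0,"ry":0,"rz":1,"grip":-0.5},{"tx":0,"ty":0,"tz":0,"rx":0,"ry":0,"rz":1,"grip":-0.5},{"tx":0,"ty":0,"tz":0,"rx":0,"ry":0,"rz":1,"grip":-0.5},{"tx":0,"ty":0,"tz":0,"rx":0,"ry":0,"rz":1,"grip":-0.5}]'
```

```text
time_s: 12.68
ee_pos: [0.4458, -0.2112, 0.2999]
eef_rot: [3.122, 0.017, 1.733]
force: [0.2, -0.3, -0.4]
grip_width: 0.0703
time_s: 13.35
ee_pos: [0.4448, -0.2106, 0.3068]
eef_rot: [3.11, 0.003, 1.146]
force: [1.2, 0.3, -0.0]
grip_width: 0.0704
```

```bash
python3 -m pendant '[{"tx":0,"ty":0,"tz":0,"rx":0.1,"ry":0,"rz":1,"grip":-0.5},{"tx":0,"ty":0,"tz":0,"rx":0.1,"ry":0,"rz":1,"grip":-0.5},{"tx":0,"ty":0,"tz":0,"rx":0.1,"ry":0,"rz":1,"grip":-0.5},{"tx":0,"ty":0,"tz":0,"rx":0.1,"ry":0,"rz":1,"grip":-0.5},{"tx":0,"ty":0,"tz":0,"rx":0.1,"ry":0,"rz":1,"grip":-0.5},{"tx":0,"ty":0,"tz":0,"rx":0,"ry":0,"rz":1,"grip":-0.5},{"tx":0,"ty":0,"tz":0,"rx":0,"ry":0,"rz":1,"grip":-0.5},{"tx":0,"ty":0,"tz":0,"rx":0,"ry":0,"rz":1,"grip":-0.5}]';python3 -m pendant '[{"tx":0,"ty":0,"tz":0,"rx":0,"ry":0,"rz":1,"grip":-0.5},{"tx":0,"ty":0,"tz":0,"rx":0,"ry":0,"rz":1,"grip":-0.5},{"tx":0,"ty":0,"tz":0,"rx":0,"ry":0,"rz":1,"grip":-0.5},{"tx":0,"ty":0,"tz":0,"rx":0,"ry":0,"rz":1,"grip":-0.5},{"tx":0,"ty":0,"tz":0,"rx":0,"ry":0,"rz":1,"grip":-0.5},{"tx":0,"ty":0,"tz":0,"rx":0,"ry":0,"rz":1,"grip":-0.5},{"tx":0,"ty":0,"tz":0,"rx":0,"ry":0,"rz":1,"grip":-0.5},{"tx":0,"ty":0,"tz":0,"rx":0,"ry":0,"rz":1,"grip":-0.5}]'
```

```text
time_s: 14.02
ee_pos: [0.4437, -0.2099, 0.3138]
eef_rot: [3.141, -0.003, 0.558]
force: [0.6, 0.3, 1.0]
grip_width: 0.0702
time_s: 14.68
ee_pos: [0.4426, -0.2092, 0.3207]
eef_rot: [3.14, -0.008, -0.029]
force: [0.8, 0.1, -0.8]
grip_width: 0.0706
```

```bash
python3 -m pendant '[{"tx":0,"ty":0,"tz":0.4,"rx":0,"ry":-0.1,"rz":1,"grip":-0.5},{"tx":0,"ty":0,"tz":0.8,"rx":0,"ry":0,"rz":1,"grip":-0.5},{"tx":0,"ty":0,"tz":0.7,"rx":0,"ry":0,"rz":0.85,"grip":-0.5},{"tx":0,"ty":0,"tz":0.4,"rx":0,"ry":0,"rz":0,"grip":-0.5},{"tx":0,"ty":0,"tz":0,"rx":0,"ry":0,"rz":0,"grip":-0.5}]'; python3 - <<'E'
from h import *
snap('wrist','w7.png');st()
E
```

```text
time_s: 15.1
ee_pos: [0.4431, -0.2094, 0.2312]
eef_rot: [3.139, -0.009, -0.244]
force: [-0.7, 0.0, -0.2]
grip_width: 0.0705
{'time_s': 15.15, 'qpos': [-0.5161, 0.237, 1.7731, -0.0004, 1.12, 1.2983], 'ee_pos': [0.4435, -0.2096, 0.2328], 'eef_rot': [3.1381, -0.011, -0.2434], 'force': [0.156, -0.4614, 0.4638], 'grip_width': 0.0706}
```

View pics/w7.png

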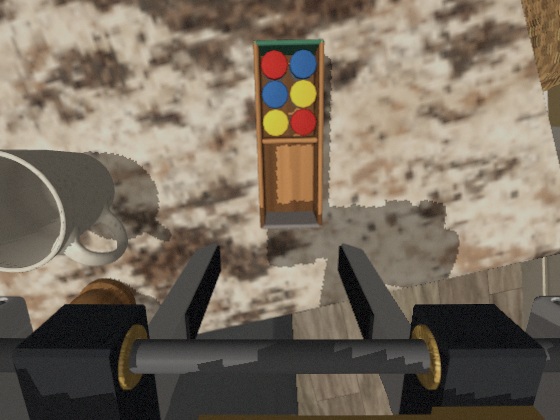

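Wrist view: the tray is set down upright with green end at top (v≈42) and white end at v≈225. I'll measure the offset from the grasp.

```bash
python3 - <<'E'
from h import *
c=load('w7.png'); cv2.imwrite('pics/z7.png',cv2.resize(c['pixels'][30:240,230:350],None,fx=2.8,fy=2.8,interpolation=cv2.INTER_CUBIC))
p={k:onz(c,*k,.045) for k in [(261,226),(321,226),(256,42),(323,41)]}
a=list(p.values());w=(a[0]+a[1])/2;g=(a[2]+a[3])/2;print(w,g,np.linalg.norm(g-w),np.linalg.norm(a[0]-a[1]),np.linalg.norm(a[2]-a[3]))
e=(g-w)[:2];e/=np.linalg.norm(e);print('ang',np.arctan2(e[1],e[0]));o=ctrl.get_obs();d=np.array(o['ee_pos'])[:2]-w[:2];n=np.array([e[1],-e[0]]);print('along',d@e,'lat',d@n)
E
```

```text
[ 0.43128903 -0.21832921  0.045     ] [ 0.57349711 -0.25100192  0.045     ] 0.1459131360603847 0.052196009890139373 0.05028158009046801
ang -0.22583363468245798
along 0.00996511356704386 lat -0.011213347706139923
```

View pics/z7.png

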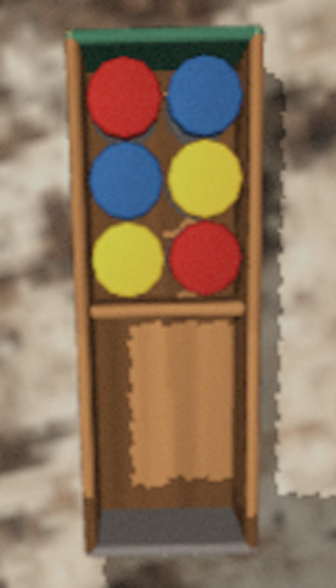

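```bash
python3 -m pendant '[{"tx":0.2,"ty":0.14,"tz":0.4,"rx":0.05,"ry":-0.16,"rz":-0.07,"grip":-0.5},{"tx":0.17,"ty":0.14,"tz":0.4,"rx":0,"ry":0,"rz":0,"grip":-0.5},{"tx":0,"ty":0,"tz":0.2,"rx":0,"ry":0,"rz":0,"grip":-0.5},{"tx":0,"ty":0,"tz":0,"rx":0,"ry":0,"rz":0,"grip":-0.5}]'; python3 - <<'E'
from h import *
snap('wrist','w8.png');st()
E
```

```text
time_s: 15.48
ee_pos: [0.4574, -0.2254, 0.1987]
eef_rot: [3.139, -0.007, -0.236]
force: [0.1, 0.7, -0.0]
grip_width: 0.0706
{'time_s': 15.5333, 'qpos': [-0.5295, 0.3221, 1.7492, 0.0001, 1.0613, 1.2775], 'ee_pos': [0.4576, -0.2254, 0.1995], 'eef_rot': [3.1391, -0.0086, -0.2363], 'force': [0.0938, 0.3621, 0.0695], 'grip_width': 0.0706}
```

View pics/w8.png

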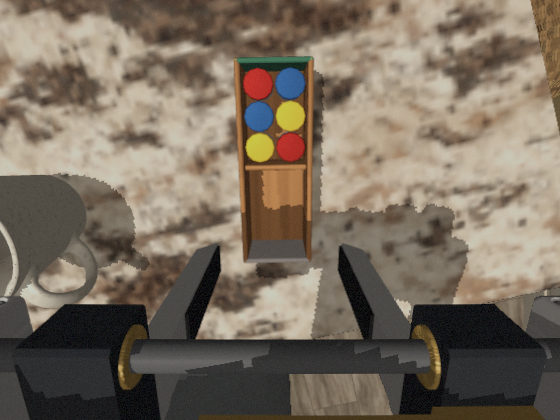

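```bash
python3 -m pendant '[{"tx":-0.06,"ty":0,"tz":0.8,"rx":0.04,"ry":-0.14,"rz":0,"grip":-0.5},{"tx":0,"ty":0,"tz":0.7,"rx":0,"ry":0,"rz":0,"grip":-0.5},{"tx":0,"ty":0,"tz":0.4,"rx":0,"ry":0,"rz":0,"grip":-0.5},{"tx":0,"ty":0,"tz":0.1,"rx":0,"ry":0,"rz":0,"grip":-0.5},{"tx":0,"ty":0,"tz":0,"rx":0,"ry":0,"rz":0,"grip":-0.5}]'; python3 - <<'E'
from h import *
snap('wrist','w9.png');st()
E
```

```text
time_s: 15.95
ee_pos: [0.4578, -0.2254, 0.1253]
eef_rot: [3.139, -0.01, -0.235]
force: [0.3, 0.9, 0.7]
grip_width: 0.0705
{'time_s': 16.0, 'qpos': [-0.5294, 0.4349, 1.7956, 0.0, 0.9002, 1.2763], 'ee_pos': [0.4579, -0.2255, 0.1259], 'eef_rot': [3.1385, -0.0104, -0.2349], 'force': [-0.438, -0.6644, 0.5328], 'grip_width': 0.0703}
```

View pics/w9.png

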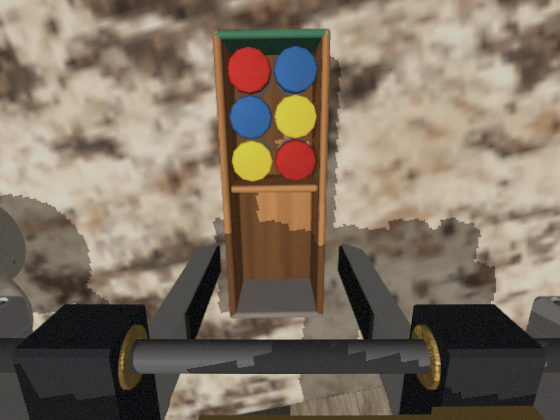

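```bash
python3 -m pendant '[{"tx":-0.03,"ty":0,"tz":0.35,"rx":0.04,"ry":-0.18,"rz":0,"grip":-0.5},{"tx":0,"ty":0,"tz":0.05,"rx":0,"ry":-0.05,"rz":0,"grip":-0.5},{"tx":0,"ty":0,"tz":0,"rx":0,"ry":0,"rz":0,"grip":1},{"tx":0,"ty":0,"tz":0,"rx":0,"ry":0,"rz":0,"grip":1},{"tx":0,"ty":0,"tz":0,"rx":0,"ry":0,"rz":0,"grip":1},{"tx":0,"ty":0,"tz":0,"rx":0,"ry":0,"rz":0,"grip":1},{"tx":0,"ty":0,"tz":0,"rx":0,"ry":0,"rz":0,"grip":1}]' 60
```

```text
time_s: 16.58
ee_pos: [0.4583, -0.2259, 0.1132]
eef_rot: [3.14, 0.001, -0.235]
force: [0.8, 0.3, -2.1]
grip_width: 0.0534
```

```bash
python3 -m pendant '[{"tx":0,"ty":0,"tz":-0.4,"rx":0,"ry":0,"rz":0,"grip":1},{"tx":0,"ty":0,"tz":-0.8,"rx":0,"ry":0,"rz":0,"grip":1},{"tx":0,"ty":0,"tz":-0.9,"rx":0,"ry":0,"rz":0,"grip":1},{"tx":0,"ty":0,"tz":-0.9,"rx":0,"ry":0,"rz":0,"grip":1},{"tx":0,"ty":0,"tz":-0.9,"rx":0,"ry":0,"rz":0,"grip":1},{"tx":0,"ty":0,"tz":-0.9,"rx":0,"ry":0,"rz":0,"grip":1},{"tx":0,"ty":0,"tz":-0.4,"rx":0,"ry":0,"rz":0,"grip":1},{"tx":0,"ty":0,"tz":0,"rx":0,"ry":0,"rz":0,"grip":1}]'; python3 - <<'E'
from h import *
st();snap('wrist','w10.png');snap('side','s10.png')
E
```

```text
time_s: 17.25
ee_pos: [0.4569, -0.2247, 0.3291]
eef_rot: [-3.141, 0.009, -0.235]
force: [0.4, -0.1, -2.5]
grip_width: 0.0542
{'time_s': 17.25, 'qpos': [-0.5282, 0.1917, 1.5934, -0.0025, 1.365, 1.2777], 'ee_pos': [0.4569, -0.2247, 0.3291], 'eef_rot': [-3.1415, 0.0089, -0.2347], 'force': [0.3554, -0.0698, -2.5413], 'grip_width': 0.0542}
```

View pics/w10.png

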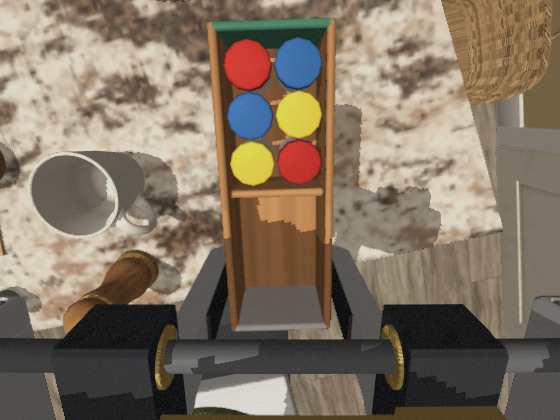

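View pics/s10.png

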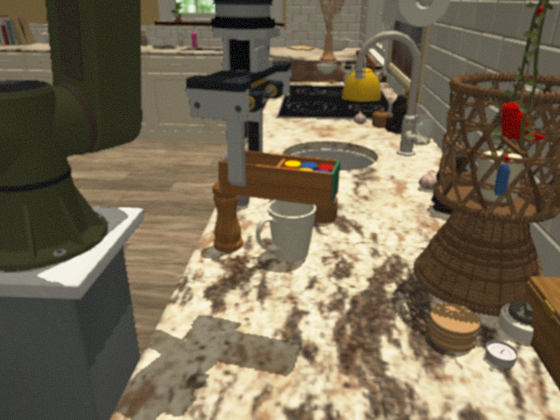

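```bash
python3 -m pendant '[{"tx":0,"ty":0,"tz":-0.05,"rx":0,"ry":0,"rz":-1,"grip":1},{"tx":0,"ty":0,"tz":-0.05,"rx":0,"ry":0,"rz":-1,"grip":1},{"tx":0,"ty":0,"tz":-0.05,"rx":0,"ry":0,"rz":-1,"grip":1},{"tx":0,"ty":0,"tz":-0.05,"rx":0,"ry":0,"rz":-1,"grip":1},{"tx":0,"ty":0,"tz":-0.05,"rx":0,"ry":0,"rz":-1,"grip":1},{"tx":0,"ty":0,"tz":-0.05,"rx":0,"ry":0,"rz":-1,"grip":1},{"tx":0,"ty":0,"tz":-0.05,"rx":0,"ry":0,"rz":-1,"grip":1},{"tx":0,"ty":0,"tz":-0.05,"rx":0,"ry":0,"rz":-1,"grip":1}]';python3 -m pendant '[{"tx":0,"ty":0,"tz":-0.05,"rx":0,"ry":0,"rz":-1,"grip":1},{"tx":0,"ty":0,"tz":-0.05,"rx":0,"ry":0,"rz":-1,"grip":1},{"tx":0,"ty":0,"tz":-0.05,"rx":0,"ry":0,"rz":-1,"grip":1},{"tx":0,"ty":0,"tz":-0.05,"rx":0,"ry":0,"rz":-1,"grip":1},{"tx":0,"ty":0,"tz":-0.05,"rx":0,"ry":0,"rz":-1,"grip":1},{"tx":0,"ty":0,"tz":-0.05,"rx":0,"ry":0,"rz":-1,"grip":1},{"tx":0,"ty":0,"tz":-0.05,"rx":0,"ry":0,"rz":-1,"grip":1},{"tx":0,"ty":0,"tz":-0.05,"rx":0,"ry":0,"rz":-1,"grip":1}]'
```

```text
time_s: 18.02
ee_pos: [0.454, -0.2233, 0.3222]
eef_rot: [-3.111, 0.029, 0.347]
force: [0.6, 0.4, -2.5]
grip_width: 0.0537
time_s: 18.68
ee_pos: [0.4519, -0.2224, 0.3179]
eef_rot: [-3.069, 0.012, 0.935]
force: [-0.1, 0.5, -2.3]
grip_width: 0.0537
```

```bash
python3 -m pendant '[{"tx":0,"ty":0,"tz":-0.05,"rx":-0.3,"ry":0.05,"rz":-1,"grip":1},{"tx":0,"ty":0,"tz":-0.05,"rx":-0.3,"ry":0.05,"rz":-1,"grip":1},{"tx":0,"ty":0,"tz":-0.05,"rx":-0.3,"ry":0.05,"rz":-1,"grip":1},{"tx":0,"ty":0,"tz":-0.05,"rx":-0.3,"ry":0,"rz":-1,"grip":1},{"tx":0,"ty":0,"tz":-0.05,"rx":-0.1,"ry":0,"rz":-0.9,"grip":1},{"tx":0,"ty":0,"tz":0,"rx":0,"ry":0,"rz":0,"grip":1}]'; python3 - <<'E'
from h import *
o=st();d=np.array([.4445,.0885])-o['ee_pos'][:2];y=o['eef_rot'][2];print('tx',d@[np.cos(y),np.sin(y)],'ty',d@[np.sin(y),-np.cos(y)])
E
```

```text
time_s: 19.18
ee_pos: [0.4503, -0.2216, 0.313]
eef_rot: [3.14, -0.011, 1.297]
force: [0.0, -0.0, -2.0]
grip_width: 0.0536
{'time_s': 19.1833, 'qpos': [-0.5344, 0.184, 1.6403, 0.0117, 1.3185, -0.2639], 'ee_pos': [0.4503, -0.2216, 0.313], 'eef_rot': [3.1397, -0.0112, 1.2975], 'force': [0.0074, -0.013, -1.9817], 'grip_width': 0.0536}
tx 0.29707939461955 ty -0.08926090374868345
```

```bash
python3 -m pendant '[{"tx":0.4,"ty":-0.12,"tz":0,"rx":0,"ry":-0.15,"rz":0,"grip":1},{"tx":0.8,"ty":-0.24,"tz":0,"rx":0,"ry":0,"rz":0,"grip":1},{"tx":0.9,"ty":-0.27,"tz":0,"rx":0,"ry":0,"rz":0,"grip":1},{"tx":0.9,"ty":-0.27,"tz":0,"rx":0,"ry":0,"rz":0,"grip":1},{"tx":0.9,"ty":-0.27,"tz":0,"rx":0,"ry":0,"rz":0,"grip":1},{"tx":0.9,"ty":-0.27,"tz":0,"rx":0,"ry":0,"rz":0,"grip":1},{"tx":0.9,"ty":-0.27,"tz":0,"rx":0,"ry":0,"rz":0,"grip":1},{"tx":0.6,"ty":-0.2,"tz":0,"rx":0,"ry":0,"rz":0,"grip":1}]'; python3 -m pendant '[{"tx":0,"ty":0,"tz":0,"rx":0,"ry":0,"rz":0,"grip":1}]'; python3 - <<'E'
from h import *
o=st();d=np.array([.4445,.0885])-o['ee_pos'][:2];y=o['eef_rot'][2];print('tx',d@[np.cos(y),np.sin(y)],'ty',d@[np.sin(y),-np.cos(y)])
E
```

```text
time_s: 19.85
ee_pos: [0.4433, 0.0482, 0.2989]
eef_rot: [-3.12, 0.003, 1.269]
force: [1.1, 0.4, -2.1]
grip_width: 0.0538
time_s: 19.93
ee_pos: [0.4425, 0.0517, 0.2973]
eef_rot: [-3.117, 0.003, 1.27]
force: [-0.2, -1.6, -2.3]
grip_width: 0.0541
{'time_s': 19.9333, 'qpos': [0.0321, 0.0792, 1.7966, 0.0052, 1.2897, 0.3313], 'ee_pos': [0.4425, 0.0517, 0.2973], 'eef_rot': [-3.1174, 0.0031, 1.2701], 'force': [-0.1606, -1.5807, -2.2842], 'grip_width': 0.0541}
tx 0.03574755211858134 ty -0.009044282961753265
```

```bash
python3 -m pendant '[{"tx":0.4,"ty":-0.1,"tz":0.5,"rx":-0.33,"ry":0,"rz":-0.3,"grip":1},{"tx":0.3,"ty":-0.1,"tz":0.8,"rx":0,"ry":0,"rz":0,"grip":1},{"tx":0,"ty":0,"tz":0.8,"rx":0,"ry":0,"rz":0,"grip":1},{"tx":0,"ty":0,"tz":0.8,"rx":0,"ry":0,"rz":0,"grip":1},{"tx":0,"ty":0,"tz":0.4,"rx":0,"ry":0,"rz":0,"grip":1},{"tx":0,"ty":0,"tz":0,"rx":0,"ry":0,"rz":0,"grip":1}]'; python3 - <<'E'
from h import *
o=st();d=np.array([.4445,.0885])-o['ee_pos'][:2];y=o['eef_rot'][2];print('tx',d@[np.cos(y),np.sin(y)],'ty',d@[np.sin(y),-np.cos(y)]);snap('wrist','w11.png')
E
```

```text
time_s: 20.43
ee_pos: [0.4387, 0.082, 0.1536]
eef_rot: [-3.133, 0.007, 1.283]
force: [-0.7, -0.3, -2.2]
grip_width: 0.0537
{'time_s': 20.4333, 'qpos': [0.104, 0.2733, 1.9452, -0.0045, 0.9336, 0.3941], 'ee_pos': [0.4387, 0.082, 0.1536], 'eef_rot': [-3.1333, 0.0074, 1.2834], 'force': [-0.6872, -0.2756, -2.1788], 'grip_width': 0.0537}
tx 0.007898525884359471 ty 0.0036928912286305006
```

View pics/w11.png

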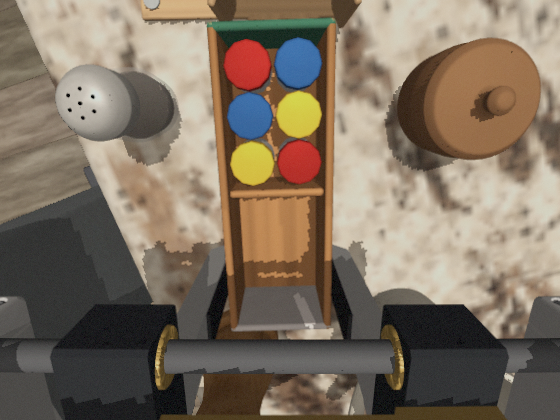

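```bash
python3 -m pendant '[{"tx":0.05,"ty":0.09,"tz":0.3,"rx":-0.12,"ry":0.1,"rz":-0.11,"grip":1},{"tx":0,"ty":0,"tz":0.25,"rx":0,"ry":0,"rz":0,"grip":1},{"tx":0,"ty":0,"tz":0,"rx":0,"ry":0,"rz":0,"grip":1}]'; python3 - <<'E'
from h import *
o=st();d=np.array([.4445,.0885])-o['ee_pos'][:2];y=o['eef_rot'][2];print('tx',d@[np.cos(y),np.sin(y)],'ty',d@[np.sin(y),-np.cos(y)]);snap('wrist','w12.png')
E
```

```text
time_s: 20.73
ee_pos: [0.4436, 0.082, 0.1334]
eef_rot: [3.14, 0.0, 1.287]
force: [-0.8, -0.5, -2.5]
grip_width: 0.0537
{'time_s': 20.7333, 'qpos': [0.1017, 0.3154, 1.9493, -0.0007, 0.8756, 0.3855], 'ee_pos': [0.4436, 0.082, 0.1334], 'eef_rot': [3.1402, 0.0, 1.2875], 'force': [-0.8229, -0.457, -2.5338], 'grip_width': 0.0537}
tx 0.006517705615625706 ty -0.0009897969144998305
```

View pics/w12.png

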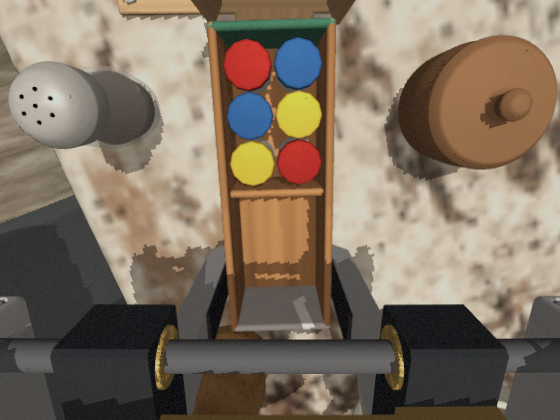

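```bash
python3 -m pendant '[{"tx":0.05,"ty":0,"tz":0.3,"rx":0,"ry":0,"rz":-0.06,"grip":1},{"tx":0,"ty":0,"tz":0.12,"rx":0,"ry":0,"rz":0,"grip":1},{"tx":0,"ty":0,"tz":0,"rx":0,"ry":0,"rz":0,"grip":1}]'; python3 - <<'E'
from h import *
o=st();d=np.array([.4445,.0885])-o['ee_pos'][:2];y=o['eef_rot'][2];print('tx',d@[np.cos(y),np.sin(y)],'ty',d@[np.sin(y),-np.cos(y)]);c=snap('wrist','w13.png');cv2.imwrite('pics/z13.png',cv2.resize(c['pixels'][0:120,150:400],None,fx=3,fy=3,interpolation=cv2.INTER_CUBIC))
E
```

```text
time_s: 21.03
ee_pos: [0.4456, 0.0837, 0.1197]
eef_rot: [3.136, -0.001, 1.29]
force: [-0.2, -0.1, -2.2]
grip_width: 0.0536
{'time_s': 21.0333, 'qpos': [0.1051, 0.3442, 1.9516, -0.001, 0.8403, 0.3866], 'ee_pos': [0.4456, 0.0837, 0.1197], 'eef_rot': [3.1362, -0.0014, 1.29], 'force': [-0.1832, -0.1349, -2.1941], 'grip_width': 0.0536}
tx 0.004310295265279375 ty -0.0024045865548182957
```

View pics/z13.png

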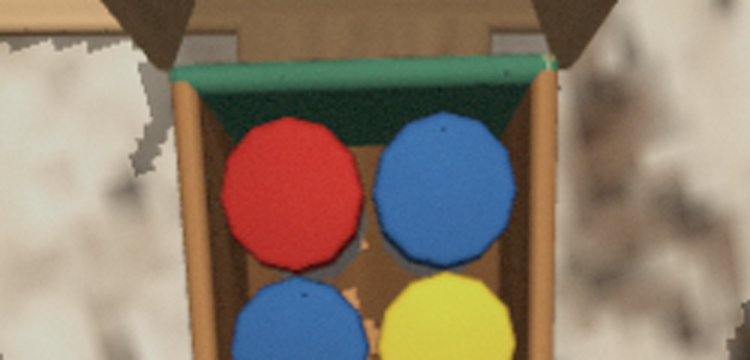

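```bash
python3 -m pendant '[{"tx":0.2,"ty":0,"tz":0,"rx":0.07,"ry":0,"rz":0,"grip":1},{"tx":0.25,"ty":0,"tz":0,"rx":0,"ry":0,"rz":0,"grip":1},{"tx":0.25,"ty":0,"tz":0,"rx":0,"ry":0,"rz":0,"grip":1},{"tx":0,"ty":0,"tz":0,"rx":0,"ry":0,"rz":0,"grip":1}]'; python3 - <<'E'
from h import *
o=st();c=snap('wrist','w14.png');cv2.imwrite('pics/z14.png',cv2.resize(c['pixels'][0:160,150:400],None,fx=3,fy=3,interpolation=cv2.INTER_CUBIC))
E
```

```text
time_s: 21.42
ee_pos: [0.4551, 0.1132, 0.1226]
eef_rot: [3.139, -0.003, 1.288]
force: [0.2, 0.7, -1.7]
grip_width: 0.0535
{'time_s': 21.4167, 'qpos': [0.1652, 0.3675, 1.908, 0.0017, 0.8621, 0.4466], 'ee_pos': [0.4551, 0.1132, 0.1226], 'eef_rot': [3.1385, -0.0029, 1.2883], 'force': [0.2332, 0.7306, -1.7477], 'grip_width': 0.0535}
```

View pics/z14.png

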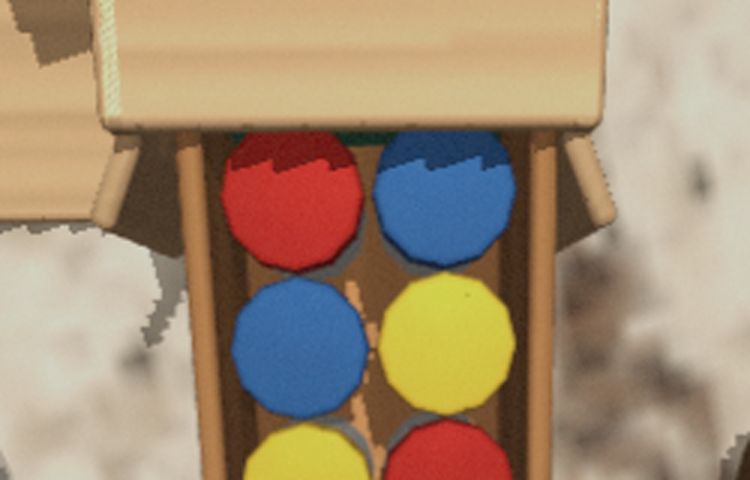

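```bash
python3 -m pendant '[{"tx":0,"ty":-0.04,"tz":0.1,"rx":0.03,"ry":0,"rz":0,"grip":1},{"tx":0.2,"ty":0,"tz":0.03,"rx":0,"ry":0,"rz":-0.03,"grip":1},{"tx":0.25,"ty":0,"tz":0.02,"rx":0,"ry":0,"rz":0,"grip":1},{"tx":0.25,"ty":0,"tz":0.02,"rx":0,"ry":0,"rz":0,"grip":1},{"tx":0,"ty":0,"tz":0,"rx":0,"ry":0,"rz":0,"grip":1}]'; python3 - <<'E'
from h import *
o=st();c=snap('wrist','w15.png');cv2.imwrite('pics/z15.png',cv2.resize(c['pixels'][0:200,150:400],None,fx=3,fy=3,interpolation=cv2.INTER_CUBIC))
E
```

```text
time_s: 21.88
ee_pos: [0.4627, 0.1409, 0.1181]
eef_rot: [3.137, -0.002, 1.291]
force: [-1.5, -0.1, -3.1]
grip_width: 0.0534
{'time_s': 21.8833, 'qpos': [0.22, 0.402, 1.8703, -0.001, 0.8642, 0.5002], 'ee_pos': [0.4627, 0.1409, 0.1181], 'eef_rot': [3.1368, -0.0017, 1.2913], 'force': [-1.4527, -0.1055, -3.0891], 'grip_width': 0.0534}
```

View pics/z15.png

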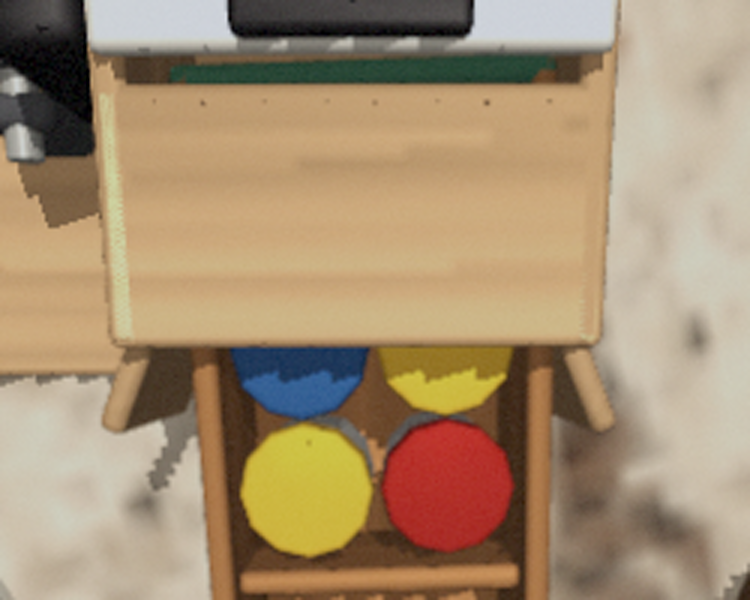

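```bash
python3 -m pendant '[{"tx":0.05,"ty":-0.04,"tz":0,"rx":0.05,"ry":0,"rz":0.1,"grip":1},{"tx":0.2,"ty":0,"tz":0.02,"rx":0,"ry":0,"rz":0,"grip":1},{"tx":0.25,"ty":0,"tz":0.02,"rx":0,"ry":0,"rz":0,"grip":1},{"tx":0.25,"ty":0,"tz":0.02,"rx":0,"ry":0,"rz":0,"grip":1},{"tx":0.2,"ty":0,"tz":0,"rx":0,"ry":0,"rz":0,"grip":1},{"tx":0,"ty":0,"tz":0,"rx":0,"ry":0,"rz":0,"grip":1}]'; python3 - <<'E'
from h import *
o=st();c=snap('wrist','w16.png');print((np.array(o['ee_pos'][:2])-[.48125,.2214])@[.2756,.9613]-.052)
E
```

```text
time_s: 22.43
ee_pos: [0.4715, 0.1764, 0.118]
eef_rot: [-3.141, 0.004, 1.281]
force: [0.7, 0.7, 0.9]
grip_width: 0.0539
{'time_s': 22.4333, 'qpos': [0.2862, 0.44, 1.812, -0.004, 0.8919, 0.5784], 'ee_pos': [0.4715, 0.1764, 0.118], 'eef_rot': [-3.1413, 0.0038, 1.2811], 'force': [0.6563, 0.6877, 0.8869], 'grip_width': 0.0539}
-0.09795782315257945
```

View pics/w16.png

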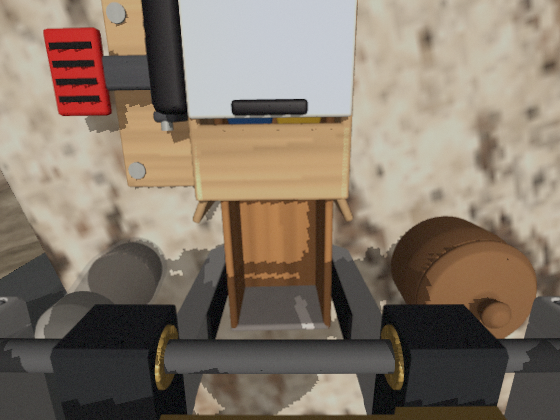

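```bash
python3 -m pendant '[{"tx":0.15,"ty":-0.03,"tz":0,"rx":0,"ry":0,"rz":0,"grip":1},{"tx":0.2,"ty":0,"tz":0.02,"rx":0,"ry":0,"rz":0,"grip":1},{"tx":0.1,"ty":0,"tz":0,"rx":0,"ry":0,"rz":0,"grip":1},{"tx":0,"ty":0,"tz":0,"rx":0,"ry":0,"rz":0,"grip":1}]';python3 -m pendant '[{"tx":0.15,"ty":0,"tz":0,"rx":0,"ry":0,"rz":0,"grip":1}]';python3 -m pendant '[{"tx":0.15,"ty":0,"tz":0,"rx":0,"ry":0,"rz":0,"grip":1}]'
```

```text
time_s: 22.82
ee_pos: [0.476, 0.1935, 0.1179]
eef_rot: [3.14, 0.004, 1.279]
force: [1.0, 0.9, 0.1]
grip_width: 0.0536
time_s: 22.9
ee_pos: [0.477, 0.1979, 0.1177]
eef_rot: [-3.141, 0.008, 1.279]
force: [-14.0, -27.9, 15.6]
grip_width: 0.0536
time_s: 22.98
ee_pos: [0.4775, 0.201, 0.1173]
eef_rot: [-3.138, 0.016, 1.281]
force: [-15.8, -63.1, 31.5]
grip_width: 0.0535
```

```bash
python3 -m pendant '[{"tx":0,"ty":0,"tz":0,"rx":0,"ry":0,"rz":0,"grip":1}]';python3 -m pendant '[{"tx":0,"ty":0,"tz":0,"rx":0,"ry":0,"rz":0,"grip":-0.5},{"tx":0,"ty":0,"tz":0,"rx":0,"ry":0,"rz":0,"grip":-0.5},{"tx":0,"ty":0,"tz":0,"rx":0,"ry":0,"rz":0,"grip":-0.5}]'; python3 - <<'E'
from h import *
o=st();c=snap('wrist','w17.png');print((np.array(o['ee_pos'][:2])-[.48125,.2214])@[.2756,.9613]-.052)
E
```

```text
time_s: 23.07
ee_pos: [0.4775, 0.2, 0.1174]
eef_rot: [-3.138, 0.019, 1.282]
force: [0.5, 2.8, 3.9]
grip_width: 0.0535
time_s: 23.32
ee_pos: [0.4773, 0.1996, 0.117]
eef_rot: [-3.137, 0.019, 1.281]
force: [-0.2, -0.1, -0.2]
grip_width: 0.0692
{'time_s': 23.3167, 'qpos': [0.3296, 0.4708, 1.7667, -0.016, 0.9187, 0.6296], 'ee_pos': [0.4773, 0.1996, 0.117], 'eef_rot': [-3.1371, 0.0188, 1.2806], 'force': [-0.249, -0.1387, -0.1588], 'grip_width': 0.0692}
-0.07400350045522541
```

View pics/w17.png

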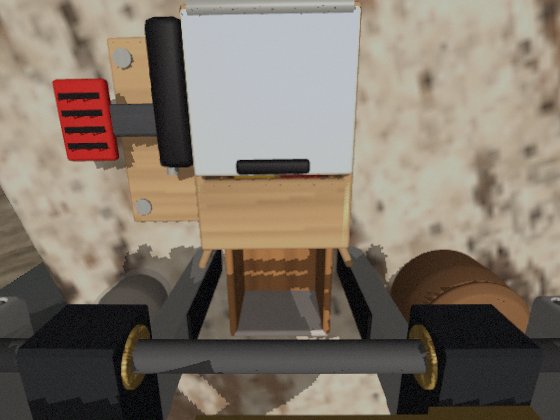

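```bash
python3 -m pendant '[{"tx":0,"ty":0,"tz":-0.3,"rx":0,"ry":0.2,"rz":0,"grip":-0.5},{"tx":0,"ty":0,"tz":-0.6,"rx":0,"ry":0,"rz":0,"grip":-0.5},{"tx":0,"ty":0,"tz":-0.8,"rx":0,"ry":0,"rz":0,"grip":-0.5},{"tx":-0.2,"ty":0,"tz":-0.8,"rx":0,"ry":0,"rz":0,"grip":-0.5},{"tx":-0.2,"ty":0,"tz":-0.6,"rx":0,"ry":0,"rz":0,"grip":-0.5},{"tx":0,"ty":0,"tz":0,"rx":0,"ry":0,"rz":0,"grip":-0.5}]'; python3 - <<'E'
from h import *
o=st();c=snap('wrist','w18.png');cv2.imwrite('pics/z18.png',cv2.resize(c['pixels'][40:290,130:350],None,fx=2.3,fy=2.3,interpolation=cv2.INTER_CUBIC))
E
```

```text
time_s: 23.87
ee_pos: [0.4723, 0.1851, 0.2484]
eef_rot: [-3.134, 0.0, 1.282]
force: [0.3, 1.4, 0.4]
grip_width: 0.0705
{'time_s': 23.8667, 'qpos': [0.2999, 0.2607, 1.7034, 0.0041, 1.184, 0.5867], 'ee_pos': [0.4723, 0.1851, 0.2484], 'eef_rot': [-3.134, 0.0004, 1.2824], 'force': [0.2678, 1.3571, 0.4215], 'grip_width': 0.0705}
```

View pics/z18.png

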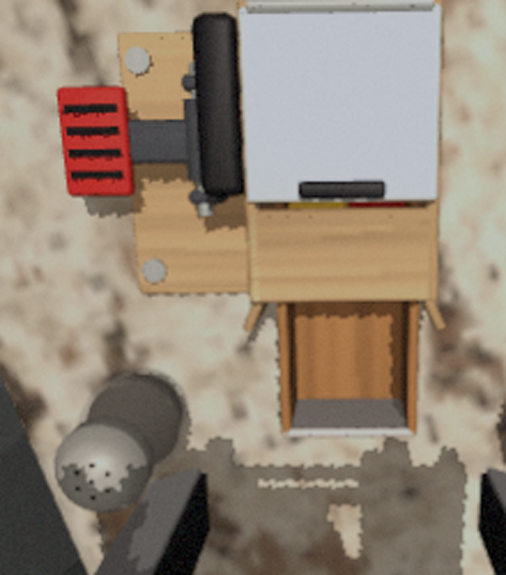

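```bash
python3 - <<'E'
from h import *
c=load('w18.png'); f=lambda u,v,z: zo(c,u,v,z,130,40,2.3)
A=f(248,301,.06);B=f(436,301,.06);G=f(284,433,.05);H=f(414,433,.05)
r=(A+B)/2;m=(G+H)/2;print(r,m);d=(B-A)[:2];d/=np.linalg.norm(d);e=np.array([-d[1],d[0]]);print(np.degrees(np.arctan2(e[1],e[0])),'protrude from roof edge',(r-m)[:2]@e,'lat',(m-r)[:2]@d,np.linalg.norm(A-B),np.linalg.norm(G-H))
P=np.array([f(57,90,.031),f(124,87,.031),f(133,194,.031),f(71,196,.031)]);print('ped',P.mean(0))
E
```

```text
[0.480671   0.22090447 0.06      ] [0.46779625 0.16809824 0.05      ]
73.56324865960553 protrude from roof edge 0.05429117403815939 lat 0.0025932843277297907 0.0682373060551658 0.05148177605138148
ped [0.40657133 0.30109964 0.031     ]
```

```bash
python3 -m pendant '[{"tx":-0.5,"ty":0,"tz":0,"rx":-0.1,"ry":0,"rz":0,"grip":1},{"tx":-0.5,"ty":0,"tz":0,"rx":0,"ry":0,"rz":0,"grip":1},{"tx":0,"ty":0,"tz":0.2,"rx":0,"ry":0,"rz":0,"grip":1},{"tx":0,"ty":0,"tz":0.7,"rx":0,"ry":0,"rz":0,"grip":1},{"tx":0,"ty":0,"tz":0.8,"rx":0,"ry":0,"rz":0,"grip":1},{"tx":0,"ty":0,"tz":0.8,"rx":0,"ry":0,"rz":0,"grip":1},{"tx":0,"ty":0,"tz":0.5,"rx":0,"ry":0,"rz":0,"grip":1},{"tx":0,"ty":0,"tz":0,"rx":0,"ry":0,"rz":0,"grip":1}]'; python3 - <<'E'
from h import *
o=st();c=snap('wrist','w19.png');print((np.array(o['ee_pos'][:2])-[.48125,.2214])@[.2756,.9613]-.052)
E
```

```text
time_s: 24.58
ee_pos: [0.4587, 0.1486, 0.1185]
eef_rot: [-3.14, -0.004, 1.282]
force: [-0.8, 0.2, -0.8]
grip_width: 0.0206
{'time_s': 24.5833, 'qpos': [0.2357, 0.3999, 1.8721, 0.0056, 0.8695, 0.5207], 'ee_pos': [0.4587, 0.1486, 0.1185], 'eef_rot': [-3.1395, -0.0037, 1.2822], 'force': [-0.7932, 0.2056, -0.764], 'grip_width': 0.0206}
-0.12822253906091166
```

View pics/w19.png

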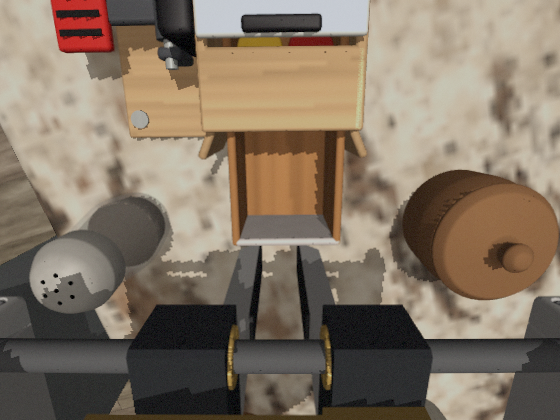

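```bash
python3 -m pendant '[{"tx":0.1,"ty":0.12,"tz":0,"rx":0,"ry":0,"rz":0,"grip":0.57},{"tx":0.1,"ty":0,"tz":0,"rx":0,"ry":0,"rz":0,"grip":0.57},{"tx":0.08,"ty":0,"tz":0,"rx":0,"ry":0,"rz":0,"grip":0.57}]'; python3 -m pendant '[{"tx":0.1,"ty":0,"tz":0,"rx":0,"ry":0,"rz":0,"grip":0.57}]'; python3 -m pendant '[{"tx":0.07,"ty":0,"tz":0,"rx":0,"ry":0,"rz":0,"grip":0.57}]';python3 -m pendant '[{"tx":0.07,"ty":0,"tz":0,"rx":0,"ry":0,"rz":0,"grip":0.57}]'
```

```text
time_s: 24.88
ee_pos: [0.4677, 0.158, 0.1217]
eef_rot: [-3.14, -0.001, 1.283]
force: [-8.1, -42.9, 0.7]
grip_width: 0.0203
time_s: 24.97
ee_pos: [0.468, 0.1589, 0.1217]
eef_rot: [-3.138, 0.008, 1.285]
force: [-11.3, -63.9, 7.1]
grip_width: 0.02
time_s: 25.05
ee_pos: [0.4683, 0.1591, 0.1219]
eef_rot: [-3.136, 0.016, 1.286]
force: [-4.0, -27.4, 0.7]
grip_width: 0.0202
time_s: 25.13
ee_pos: [0.4686, 0.1595, 0.1221]
eef_rot: [-3.135, 0.022, 1.287]
force: [-5.1, -27.4, 0.0]
grip_width: 0.0202
```

Tray stops firmly; the pedal-based frame puts the white end at x≈-101 mm (home is -102.5). Backing off, rising, and heading to the pedal.

```bash
python3 -m pendant '[{"tx":-0.2,"ty":0,"tz":0,"rx":0,"ry":0.2,"rz":0,"grip":0.57},{"tx":-0.3,"ty":0,"tz":-0.1,"rx":0,"ry":0,"rz":0,"grip":1},{"tx":0,"ty":0,"tz":-0.7,"rx":0,"ry":0,"rz":0,"grip":1},{"tx":0,"ty":0,"tz":-0.9,"rx":0,"ry":0,"rz":0,"grip":1},{"tx":0,"ty":0,"tz":-0.9,"rx":0,"ry":0,"rz":0,"grip":1},{"tx":0,"ty":0,"tz":-0.9,"rx":0,"ry":0,"rz":0,"grip":1},{"tx":0,"ty":0,"tz":-0.5,"rx":0,"ry":0,"rz":0,"grip":1},{"tx":0,"ty":0,"tz":0,"rx":0,"ry":0,"rz":0,"grip":1}]'; python3 - <<'E'
from h import *
o=st();d=np.array([.4066,.3011])-o['ee_pos'][:2];y=o['eef_rot'][2];print('tx',d@[np.cos(y),np.sin(y)],'ty',d@[np.sin(y),-np.cos(y)]);c=snap('top','t20.png');cv2.imwrite('pics/z20.png',cv2.resize(c['pixels'][150:320,130:370],None,fx=3,fy=3,interpolation=cv2.INTER_CUBIC))
E
```

```text
time_s: 25.8
ee_pos: [0.4637, 0.1393, 0.2985]
eef_rot: [3.139, 0.005, 1.286]
force: [0.8, -0.0, 0.5]
grip_width: 0.0006
{'time_s': 25.8, 'qpos': [0.2181, 0.1567, 1.7067, -0.0054, 1.2784, 0.5049], 'ee_pos': [0.4637, 0.1393, 0.2985], 'eef_rot': [3.1393, 0.0046, 1.2856], 'force': [0.7904, -0.0016, 0.5313], 'grip_width': 0.0006}
tx 0.1391735646858313 ty -0.10029462620653048
```

View pics/z20.png

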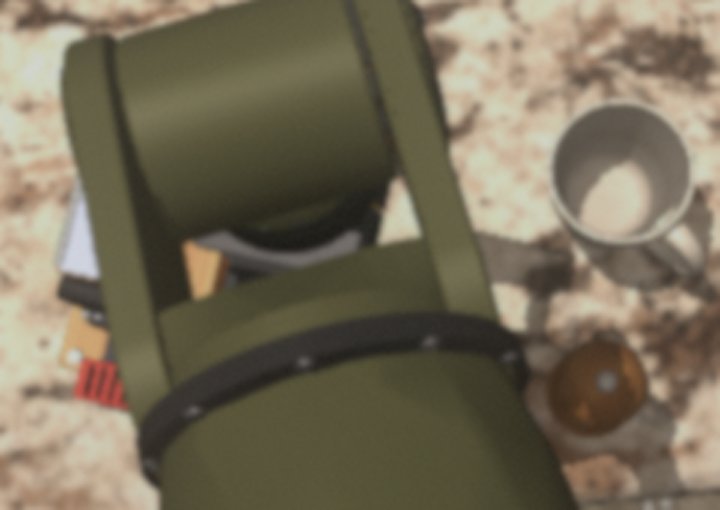

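```bash
python3 -m pendant '[{"tx":0.7,"ty":-0.5,"tz":0,"rx":0,"ry":0,"rz":0,"grip":1},{"tx":0.75,"ty":-0.55,"tz":0,"rx":0,"ry":0,"rz":0,"grip":1},{"tx":0.75,"ty":-0.55,"tz":0,"rx":0,"ry":0,"rz":0,"grip":1},{"tx":0.75,"ty":-0.55,"tz":0,"rx":0,"ry":0,"rz":0,"grip":1},{"tx":0.5,"ty":-0.35,"tz":0,"rx":0,"ry":0,"rz":-1,"grip":1},{"tx":0,"ty":0,"tz":-0.07,"rx":0,"ry":0,"rz":-1,"grip":1},{"tx":0,"ty":0,"tz":-0.07,"rx":0,"ry":0,"rz":-1,"grip":1},{"tx":0,"ty":0,"tz":-0.07,"rx":0,"ry":0,"rz":-1,"grip":1}]';python3 -m pendant '[{"tx":0,"ty":0,"tz":-0.07,"rx":0,"ry":0,"rz":-1,"grip":1},{"tx":0,"ty":0,"tz":-0.07,"rx":0,"ry":0,"rz":-1,"grip":1},{"tx":0,"ty":0,"tz":-0.07,"rx":0,"ry":0,"rz":-1,"grip":1},{"tx":0,"ty":0,"tz":-0.07,"rx":0,"ry":0,"rz":-1,"grip":1},{"tx":0,"ty":0,"tz":-0.07,"rx":0,"ry":0,"rz":-1,"grip":1},{"tx":0,"ty":0,"tz":-0.07,"rx":0,"ry":0,"rz":-1,"grip":1},{"tx":0,"ty":0,"tz":-0.07,"rx":0,"ry":0,"rz":-1,"grip":1},{"tx":0,"ty":0,"tz":-0.07,"rx":0,"ry":0,"rz":-1,"grip":1}]'
```

```text
time_s: 26.52
ee_pos: [0.4012, 0.3057, 0.2982]
eef_rot: [-3.137, 0.009, 1.571]
force: [0.3, -0.4, -0.6]
grip_width: 0.0007
time_s: 27.18
ee_pos: [0.3987, 0.3051, 0.3124]
eef_rot: [-3.12, 0.005, 2.16]
force: [0.1, 1.3, -0.2]
grip_width: 0.0007
```

```bash
python3 -m pendant '[{"tx":0,"ty":0,"tz":0,"rx":0,"ry":0,"rz":-1,"grip":1},{"tx":0,"ty":0,"tz":0,"rx":0,"ry":0,"rz":-1,"grip":1},{"tx":0,"ty":0,"tz":0,"rx":0,"ry":0,"rz":-1,"grip":1},{"tx":0,"ty":0,"tz":0,"rx":0,"ry":0,"rz":-1,"grip":1},{"tx":0,"ty":0,"tz":0,"rx":0,"ry":0,"rz":-1,"grip":1},{"tx":0,"ty":0,"tz":0,"rx":0,"ry":0,"rz":-1,"grip":1},{"tx":0,"ty":0,"tz":0,"rx":0,"ry":0,"rz":-1,"grip":1},{"tx":0,"ty":0,"tz":0,"rx":0,"ry":0,"rz":-1,"grip":1}]';python3 -m pendant '[{"tx":0,"ty":0,"tz":0.3,"rx":-0.2,"ry":0,"rz":-1,"grip":1},{"tx":0,"ty":0,"tz":0.8,"rx":0,"ry":0,"rz":-0.4,"grip":1},{"tx":0,"ty":0,"tz":0.8,"rx":0,"ry":0,"rz":0,"grip":1},{"tx":0,"ty":0,"tz":0.8,"rx":0,"ry":0,"rz":0,"grip":1},{"tx":0,"ty":0,"tz":0,"rx":0,"ry":0,"rz":0,"grip":1}]'; python3 - <<'E'
from h import *
o=st();d=np.array([.4066,.3011])-o['ee_pos'][:2];y=o['eef_rot'][2];print('tx',d@[np.cos(y),np.sin(y)],'ty',d@[np.sin(y),-np.cos(y)]);snap('wrist','w21.png')
E
```

```text
time_s: 27.85
ee_pos: [0.3968, 0.3036, 0.3041]
eef_rot: [-3.112, -0.014, 2.747]
force: [-0.6, 0.0, -0.2]
grip_width: 0.0008
time_s: 28.27
ee_pos: [0.3931, 0.3013, 0.1895]
eef_rot: [-3.128, -0.016, 2.855]
force: [-1.1, 0.1, -1.6]
grip_width: 0.0006
{'time_s': 28.2667, 'qpos': [0.5789, 0.3167, 1.784, 0.0037, 1.0621, -0.7077], 'ee_pos': [0.3931, 0.3013, 0.1895], 'eef_rot': [-3.1276, -0.0161, 2.8555], 'force': [-1.1414, 0.1184, -1.6298], 'grip_width': 0.0006}
tx -0.013018589954499959 ty 0.0035955898814832117
```

View pics/w21.png

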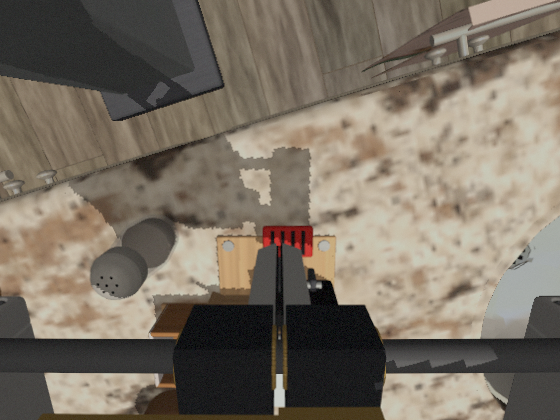

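```bash
python3 -m pendant '[{"tx":-0.33,"ty":0.09,"tz":0.2,"rx":-0.2,"ry":-0.23,"rz":0,"grip":1},{"tx":0,"ty":0,"tz":0.4,"rx":0,"ry":0,"rz":0,"grip":1},{"tx":0,"ty":0,"tz":0,"rx":0,"ry":0,"rz":0,"grip":1}]'; python3 - <<'E'
from h import *
c=load('w21.png');print(onz(c,288,241,.031),[onz(c,u,v,.031) for u,v in [(264,227),(312,227)]])
o=st();d=np.array([.4066,.3011])-o['ee_pos'][:2];y=o['eef_rot'][2];print('tx',d@[np.cos(y),np.sin(y)],'ty',d@[np.sin(y),-np.cos(y)]);snap('wrist','w22.png');snap('side','s22.png')
E
```

```text
time_s: 28.57
ee_pos: [0.409, 0.3023, 0.1717]
eef_rot: [3.136, 0.005, 2.855]
force: [-0.5, -0.9, -1.2]
grip_width: 0.0005
[0.40474121 0.3025348  0.031     ] [array([0.38835902, 0.28773133, 0.031     ]), array([0.39874465, 0.32369408, 0.031     ])]
{'time_s': 28.5667, 'qpos': [0.5646, 0.3596, 1.7735, -0.0, 1.0017, -0.7201], 'ee_pos': [0.409, 0.3023, 0.1717], 'eef_rot': [3.1365, 0.0045, 2.8555], 'force': [-0.5359, -0.8847, -1.2136], 'grip_width': 0.0005}
tx 0.0019142264473498809 ty -0.0018309448348245263
```

View pics/w22.png

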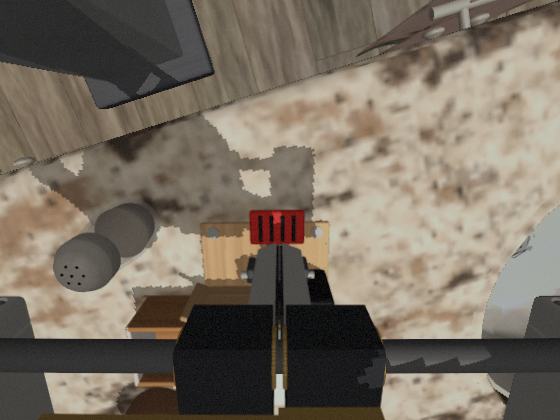

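View pics/s22.png

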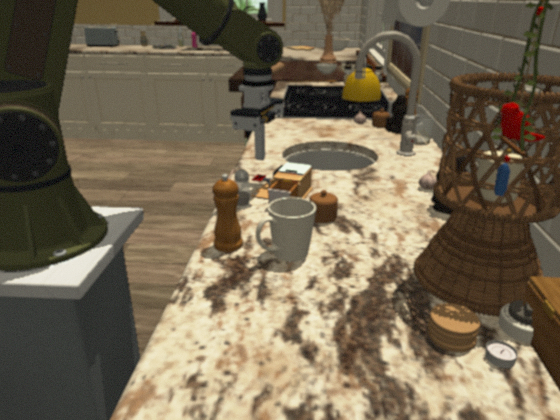

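```bash
python3 -m pendant '[{"tx":0.06,"ty":-0.02,"tz":0.4,"rx":0.08,"ry":0.05,"rz":0,"grip":1},{"tx":0,"ty":0,"tz":0.3,"rx":0,"ry":0,"rz":0,"grip":1},{"tx":0,"ty":0,"tz":0.1,"rx":0,"ry":0,"rz":0,"grip":1},{"tx":0,"ty":0,"tz":0,"rx":0,"ry":0,"rz":0,"grip":1}]'; python3 - <<'E'
from h import *
o=st();d=np.array([.4062,.3015])-o['ee_pos'][:2];y=o['eef_rot'][2];print('tx',d@[np.cos(y),np.sin(y)],'ty',d@[np.sin(y),-np.cos(y)]);snap('wrist','w23.png')
E
```

```text
time_s: 29.0
ee_pos: [0.4088, 0.3042, 0.1467]
eef_rot: [3.134, 0.008, 2.856]
force: [-0.4, 0.5, 0.1]
grip_width: 0.0003
{'time_s': 29.0, 'qpos': [0.5682, 0.3987, 1.7881, -0.0013, 0.9433, -0.7161], 'ee_pos': [0.4088, 0.3042, 0.1467], 'eef_rot': [3.1336, 0.0083, 2.8559], 'force': [-0.3605, 0.4609, 0.1324], 'grip_width': 0.0003}
tx 0.0017288369215506501 ty -0.0033383544875795795
```

View pics/w23.png

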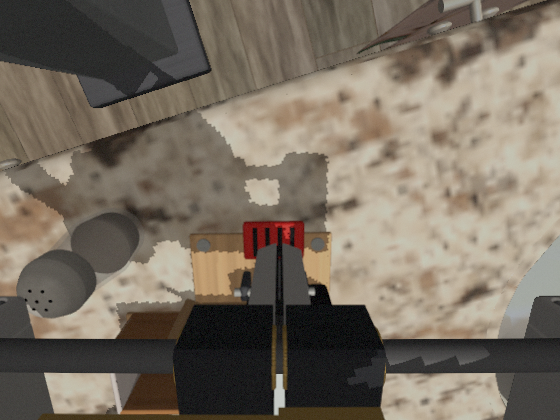

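```bash
python3 -m pendant '[{"tx":0.06,"ty":-0.08,"tz":0.2,"rx":0.11,"ry":0.12,"rz":0,"grip":1},{"tx":0,"ty":0,"tz":0.15,"rx":0,"ry":0,"rz":0,"grip":1},{"tx":0,"ty":0,"tz":0,"rx":0,"ry":0,"rz":0,"grip":1}]'; python3 - <<'E'
from h import *
o=st();d=np.array([.4062,.3015])-o['ee_pos'][:2];y=o['eef_rot'][2];print('tx',d@[np.cos(y),np.sin(y)],'ty',d@[np.sin(y),-np.cos(y)]);snap('wrist','w24.png')
E
```

```text
time_s: 29.3
ee_pos: [0.406, 0.3021, 0.1336]
eef_rot: [3.14, 0.001, 2.856]
force: [-0.0, 0.0, -0.3]
grip_width: 0.0006
{'time_s': 29.3, 'qpos': [0.5671, 0.4166, 1.8001, 0.0005, 0.9229, -0.7184], 'ee_pos': [0.406, 0.3021, 0.1336], 'eef_rot': [3.1398, 0.001, 2.856], 'force': [-0.0178, 0.0434, -0.3002], 'grip_width': 0.0006}
tx -0.0003219524881187434 ty -0.0004937889170328841
```

View pics/w24.png

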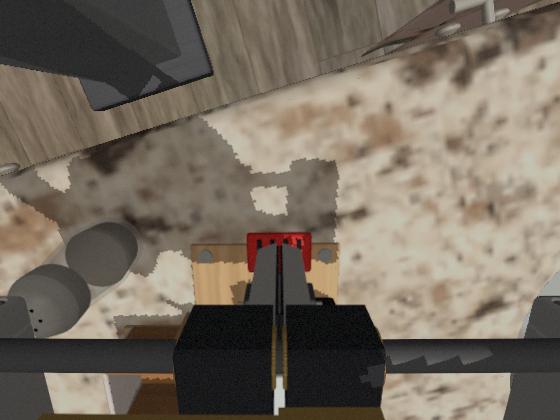

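```bash
python3 -m pendant '[{"tx":0,"ty":0,"tz":0.08,"rx":0,"ry":0,"rz":0,"grip":1},{"tx":0,"ty":0,"tz":0.08,"rx":0,"ry":0,"rz":0,"grip":1},{"tx":0,"ty":0,"tz":0.08,"rx":0,"ry":0,"rz":0,"grip":1}]'; python3 -m pendant '[{"tx":0,"ty":0,"tz":0.1,"rx":0,"ry":0,"rz":0,"grip":1},{"tx":0,"ty":0,"tz":0.1,"rx":0,"ry":0,"rz":0,"grip":1}]'; python3 -m pendant '[{"tx":0,"ty":0,"tz":0.1,"rx":0,"ry":0,"rz":0,"grip":1},{"tx":0,"ty":0,"tz":0.1,"rx":0,"ry":0,"rz":0,"grip":1}]'
```

```text
time_s: 29.6
ee_pos: [0.4063, 0.3024, 0.1247]
eef_rot: [3.139, 0.001, 2.856]
force: [-1.9, -0.7, 7.3]
grip_width: 0.0004
time_s: 29.77
ee_pos: [0.4066, 0.3025, 0.1173]
eef_rot: [3.138, 0.002, 2.856]
force: [-1.6, -4.5, 12.4]
grip_width: 0.0001
time_s: 29.93
ee_pos: [0.4075, 0.3029, 0.1147]
eef_rot: [3.138, 0.004, 2.856]
force: [-33.5, -21.8, 90.3]
grip_width: 0.0005
```

```bash
python3 -m pendant '[{"tx":0,"ty":0,"tz":0,"rx":0,"ry":0,"rz":0,"grip":1}]'; python3 - <<'E'
from h import *
st();c=snap('side','s25.png');cv2.imwrite('pics/z25.png',cv2.resize(c['pixels'][130:230,210:350],None,fx=5,fy=5,interpolation=cv2.INTER_CUBIC));snap('top','t25.png')
E
```

```text
time_s: 30.02
ee_pos: [0.4075, 0.3031, 0.1167]
eef_rot: [3.137, 0.004, 2.856]
force: [-6.5, -1.8, 9.1]
grip_width: 0.0005
{'time_s': 30.0167, 'qpos': [0.5675, 0.4474, 1.8043, -0.0001, 0.8837, -0.718], 'ee_pos': [0.4075, 0.3031, 0.1167], 'eef_rot': [3.137, 0.0041, 2.8563], 'force': [-6.4834, -1.7972, 9.1051], 'grip_width': 0.0005}
```

View pics/z25.png

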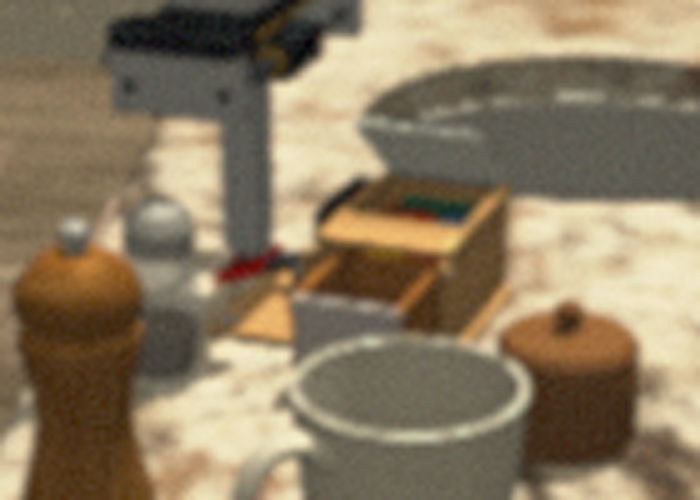

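View pics/t25.png

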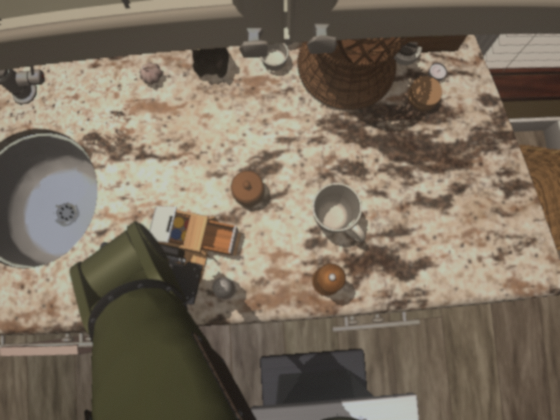

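Side view: the lid stands raised (white flap at (430,145) in the zoom), with tins and the green end visible under it near the back. I'll press once more gently to be sure it is fully down.

```bash
python3 -m pendant '[{"tx":0,"ty":0,"tz":0.06,"rx":0,"ry":0,"rz":0,"grip":1}]';python3 -m pendant '[{"tx":0,"ty":0,"tz":0.04,"rx":0,"ry":0,"rz":0,"grip":1}]'; python3 - <<'E'
from h import *
st();c=snap('side','s26.png');cv2.imwrite('pics/z26.png',cv2.resize(c['pixels'][140:200,260:320],None,fx=10,fy=10,interpolation=cv2.INTER_CUBIC))
E
```

```text
time_s: 30.2
ee_pos: [0.4078, 0.3035, 0.116]
eef_rot: [3.135, 0.005, 2.857]
force: [-14.6, -12.0, 41.3]
grip_width: 0.001
time_s: 30.28
ee_pos: [0.4078, 0.3035, 0.1162]
eef_rot: [3.136, 0.005, 2.857]
force: [-13.4, -10.1, 29.8]
grip_width: 0.0005
{'time_s': 30.2833, 'qpos': [0.5679, 0.4487, 1.804, -0.0003, 0.8808, -0.7179], 'ee_pos': [0.4078, 0.3035, 0.1162], 'eef_rot': [3.1357, 0.0055, 2.8568], 'force': [-13.3581, -10.0534, 29.756], 'grip_width': 0.0005}
```

View pics/z26.png

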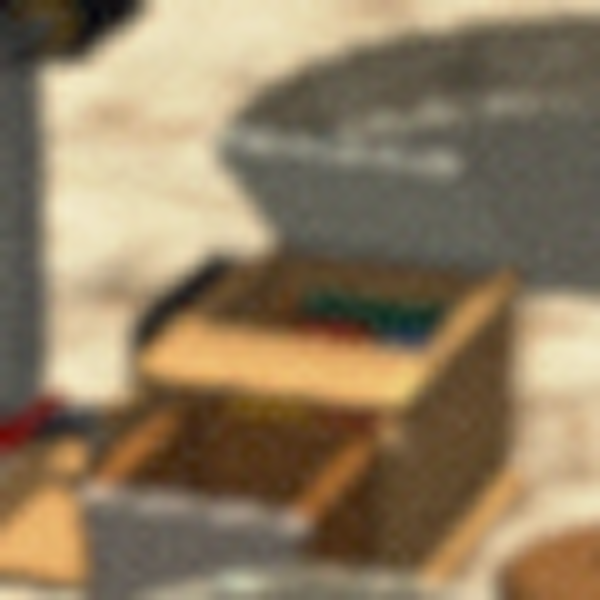

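```bash
python3 - <<'E'
from h import *
for fn,x0,y0,s,pf,pl,pr in [('w2.png',130,30,2.3,(444,361),(446,254),(450,37)),('w1.png',210,70,3,(423,368),(443,265),(476,66))]:
    c=load(fn);f=lambda p,z: zo(c,*p,z,x0,y0,s)
    a=f(pf,.06);print(fn,'front->lidfront',np.linalg.norm((f(pl,.066)-a)[:2]),'front->roof rear',np.linalg.norm((f(pr,.06)-a)[:2]))
E
```

```text
w2.png front->lidfront 0.03490391145602837 front->roof rear 0.09690481092898036
w1.png front->lidfront 0.03522375089325003 front->roof rear 0.09598678553197747
```

Roof runs about 97–99 mm, so its front edge is at -47.5 and the tray end at about -102 mm: home. Now easing the pedal up slowly.

```bash
python3 -m pendant '[{"tx":0,"ty":0,"tz":-0.02,"rx":0,"ry":0,"rz":0,"grip":1},{"tx":0,"ty":0,"tz":-0.03,"rx":0,"ry":0,"rz":0,"grip":1},{"tx":0,"ty":0,"tz":-0.03,"rx":0,"ry":0,"rz":0,"grip":1}]';python3 -m pendant '[{"tx":0,"ty":0,"tz":-0.03,"rx":0,"ry":0,"rz":0,"grip":1},{"tx":0,"ty":0,"tz":-0.03,"rx":0,"ry":0,"rz":0,"grip":1},{"tx":0,"ty":0,"tz":-0.03,"rx":0,"ry":0,"rz":0,"grip":1},{"tx":0,"ty":0,"tz":-0.03,"rx":0,"ry":0,"rz":0,"grip":1}]'
```

```text
time_s: 30.58
ee_pos: [0.4072, 0.3036, 0.1213]
eef_rot: [3.136, 0.005, 2.857]
force: [-3.7, -1.6, 8.8]
grip_width: 0.0004
time_s: 30.92
ee_pos: [0.4073, 0.3036, 0.1274]
eef_rot: [3.136, 0.005, 2.857]
force: [0.9, -1.9, 3.8]
grip_width: 0.0007
```

```bash
python3 -m pendant '[{"tx":0,"ty":0,"tz":-0.02,"rx":0,"ry":0,"rz":0,"grip":1},{"tx":0,"ty":0,"tz":-0.02,"rx":0,"ry":0,"rz":0,"grip":1},{"tx":0,"ty":0,"tz":-0.02,"rx":0,"ry":0,"rz":0,"grip":1},{"tx":0,"ty":0,"tz":-0.03,"rx":0,"ry":0,"rz":0,"grip":1},{"tx":0,"ty":0,"tz":-0.03,"rx":0,"ry":0,"rz":0,"grip":1},{"tx":0,"ty":0,"tz":-0.03,"rx":0,"ry":0,"rz":0,"grip":1}]'; python3 -m pendant '[{"tx":0,"ty":0,"tz":-0.1,"rx":0,"ry":0,"rz":0,"grip":1},{"tx":0,"ty":0,"tz":-0.3,"rx":0,"ry":0,"rz":0,"grip":1},{"tx":0,"ty":0,"tz":-0.8,"rx":0,"ry":0,"rz":0,"grip":1},{"tx":0,"ty":0,"tz":-0.9,"rx":0,"ry":0,"rz":0,"grip":1},{"tx":0,"ty":0,"tz":-0.9,"rx":0,"ry":0,"rz":0,"grip":1},{"tx":0,"ty":0,"tz":-0.9,"rx":0,"ry":0,"rz":0,"grip":1}]'
```

```text
time_s: 31.42
ee_pos: [0.4072, 0.3036, 0.1332]
eef_rot: [3.136, 0.005, 2.857]
force: [-0.2, -0.7, 0.3]
grip_width: 0.0003
time_s: 31.92
ee_pos: [0.4042, 0.3017, 0.289]
eef_rot: [-3.136, -0.005, 2.857]
force: [-0.0, 0.3, 0.6]
grip_width: 0.0004
```

```bash
python3 -m pendant '[{"tx":0,"ty":-0.8,"tz":-0.2,"rx":0,"ry":0,"rz":0,"grip":1},{"tx":0,"ty":-0.9,"tz":0,"rx":0,"ry":0,"rz":0,"grip":1},{"tx":-0.2,"ty":-0.9,"tz":0,"rx":0,"ry":0,"rz":0,"grip":1},{"tx":-0.2,"ty":-0.9,"tz":0,"rx":0,"ry":0,"rz":0,"grip":1},{"tx":-0.2,"ty":-0.9,"tz":0,"rx":0,"ry":0,"rz":0,"grip":1},{"tx":-0.2,"ty":-0.9,"tz":0,"rx":0,"ry":0,"rz":0,"grip":1},{"tx":-0.2,"ty":-0.9,"tz":0,"rx":0,"ry":0,"rz":0,"grip":1},{"tx":-0.2,"ty":-0.9,"tz":0,"rx":0,"ry":0,"rz":0,"grip":1}]'; python3 - <<'E'
from h import *
st();c=snap('top','t30.png');cv2.imwrite('pics/z30.png',cv2.resize(c['pixels'][150:320,130:370],None,fx=3,fy=3,interpolation=cv2.INTER_CUBIC));s=snap('side','s30.png');cv2.imwrite('pics/z30s.png',cv2.resize(s['pixels'][140:270,200:350],None,fx=4,fy=4,interpolation=cv2.INTER_CUBIC))
E
```

```text
time_s: 32.58
ee_pos: [0.3686, 0.0105, 0.3082]
eef_rot: [3.134, 0.01, 2.867]
force: [1.1, 0.1, 0.2]
grip_width: 0.0005
{'time_s': 32.5833, 'qpos': [-0.0734, -0.1298, 1.9741, 0.0053, 1.286, -1.3712], 'ee_pos': [0.3686, 0.0105, 0.3082], 'eef_rot': [3.1343, 0.01, 2.8671], 'force': [1.0681, 0.1206, 0.1873], 'grip_width': 0.0005}
```

View pics/z30.png

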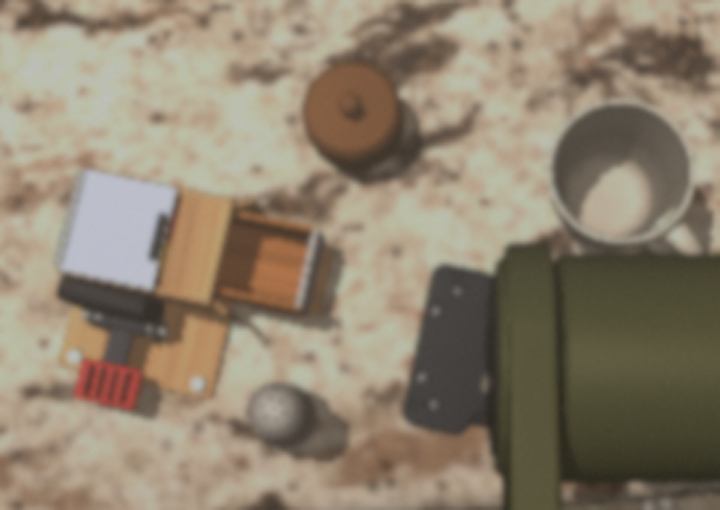

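View pics/z30s.png

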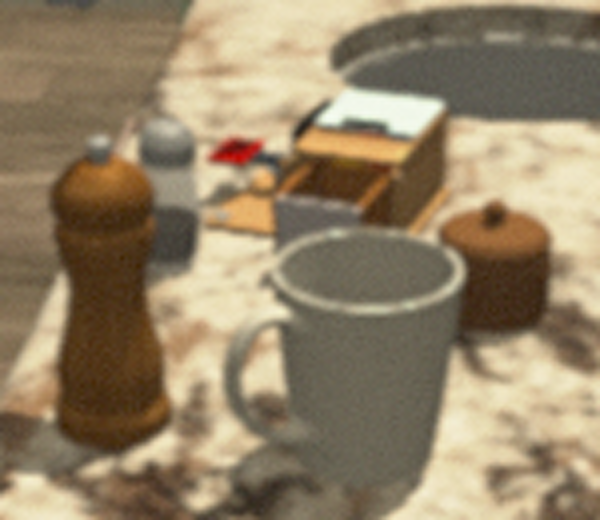

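```bash
python3 - <<'E'
from h import *
c=load('t30.png');f=lambda u,v,z: zo(c,u,v,z,130,150,3)
r=(f(236,200,.06)+f(212,302,.06))/2;m=(f(322,232,.05)+f(301,311,.05))/2;print('protrude',np.linalg.norm((m-r)[:2]))
def cen(im,box):
    x0,y0,x1,y1=box;return im[y0:y1,x0:x1]
for a,b,boxes in [('top0.png','t30.png',{'cellar':(228,165,272,212),'shaker':(208,273,242,303),'mug':(312,180,362,228)}),('side0.png','s30.png',{'mill':(210,172,246,254),'mug':(255,195,320,268),'cellar':(306,188,340,224),'shaker':(232,168,250,210)})]:
    A=load(a)['pixels'];B=load(b)['pixels']
    for n,(x0,y0,x1,y1) in boxes.items():
        t=A[y0:y1,x0:x1];s=B[y0-8:y1+8,x0-8:x1+8];R_=cv2.matchTemplate(s,t,cv2.TM_CCOEFF_NORMED);_,v,_,l=cv2.minMaxLoc(R_);print(a,n,'shift px',l[0]-8,l[1]-8,round(v,3))
E
```

```text
protrude 0.054923425514882815
top0.png cellar shift px 0 0 1.0
top0.png shaker shift px 0 0 0.999
top0.png mug shift px 0 0 1.0
side0.png mill shift px 0 0 0.992
side0.png mug shift px 0 0 0.97
side0.png cellar shift px 0 0 0.997
side0.png shaker shift px 0 0 0.993
```

Tray protrudes 54.9 mm (55 expected), the lid is shut, the pedal is up, and nothing else has shifted. Handing in.

```bash
python3 -c "
from station import ctrl
print(ctrl.hand_in())"
```

```text
the job is handed in; nothing more can be done
None
```

The job is done and handed in at about 33 s of the 61 s allowed; the hand-in gave no verdict.

I pulled the tray out and set it down on clear worktop. I then regripped it from the white end, because the last joint could not make the half turn in one go. I slid it in green end first until it stopped at the back wall. I then pressed the pedal fully down and eased it back up at about 20 mm/s.

**Last checks**
- **Tray:** it sticks out about 54–55 mm, against 55 mm when home, and a second push met a firm stop.
- **Lid and pedal:** with the pedal at its stop, the side camera showed the lid up and the tins under it. Afterwards the lid was shut and the pedal up.
- **Other things:** the shaker, cellar, mill and mug showed no shift in the before and after pictures (0 px). The mill was compared in the side view only, because the arm hid it from above.

**Disagreements and force readings**
- **Tray position:** an early reading put the tray about 4 mm short of home. I had taken the roof's front edge as x = -52 mm; measuring the roof's length showed it is at about -47.5 mm, which fits a tray that is home.
- **Forces:** the wrist force briefly reached about 90 N when the pedal bottomed out, and about 64 N along one axis when pushing the tray home. Both are under the 120 N limit.

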